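# Line up mooncake cartons in the taping jig and load the tape

## Robot

A 6-joint arm with a two-finger parallel gripper is mounted at the origin on the work surface. World frame = base frame: x ahead of the robot, y to its left, z up, the work surface at z = 0. Lengths are in m, angles in rad, forces in N, time in s.
With the tool pointing down it reaches from about 0.35 to 0.8 m from the base axis. Payload 7.3 kg.
Tool frame: the origin (TCP) lies on the centre line of the jaws, within the pads' length; the fingertips stand 25 mm ahead of it and the grasp point (between the pads) lies 6 mm ahead of it; z points along the fingers, y is the line along which they close (so a half turn about z gives the same grasp; the last joint's range is limited). The gripper opens to 85 mm and grips with 20 to 120 N. Pads are 22 mm wide; open, the fingers measure 114 mm over their backs; the gripper's body (76 mm by 85 mm) begins 54 mm behind the grasp point. The pads swing forward as they close: fully open they stand 13 mm farther back than shut.
Start: joints at [0.955, 0.342, 1.524, -0, 1.275, -0.146], TCP at [0.238, 0.468, 0.235] pointing down, gripper open.
Joint ranges: [-2.53, 2.53], [-0.77, 2.02], [0.04, 2.7], [-1, 4.14], [0.28, 2.66], [-3.11, 3.11]. Speed limits (rad/s): [2.57, 2.57, 3.14, 3.14, 3.14, 3.14].

## Interface

Orientations are given as a unit quaternion [x, y, z, w].
In Python, from rig import status, viewer, job, models gives the robot as it stands.
- The arm moves only by the shell command python3 -m inch 'ROWS' [FORCE]. ROWS is JSON, one flat list of numbers, 7 for each row, row after row: the opening, from -1 (shut) to 1 (fully open), then the shift along the tool's x, y, z in m, then the turn, a rotation vector about the tool's x, y, z in degrees. A call has 1 to 8 rows; each row is the pose to reach, as a shift and turn from the pose commanded when the call began, along the tool's axes at that moment; what a row does not reach only later rows make up. A row lasts 1/10 s, in which the tool goes at most 50 mm and 8.59 degrees, less where a joint would pass 70% of its speed; a pose out of reach is approached as far as the arm can. A call with a gripper value outside its range is refused whole. The fingers move at their own pace and stop on an object; FORCE is the grip in N (left out, the last holds). Time passes only in rows, so rows that repeat a pose let the fingers close. It gives the time, the measured TCP pose, the force, the opening and the grip force at its end, in the units of the state.
- status.read_state(): the state, without advancing time (a new reading comes with each control period).
- viewer.read_camera(name): name is "scene" or "top"; returns the picture (384x512x3 uint8, blue, green, red); there is no depth.
- viewer.get_calibration(name): a dict with "fov_y" (degrees; the focal length in pixels is half the picture's height over the tangent of half this angle, whatever the lens; pixels are square), "cx", "cy" (the principal point, pixels), "position" and "rotation" of the camera in the world. Camera axes: x right, y up, looking along -z (the intrinsics and any distortion apply to the point x, -y, -z); pixel columns grow to the right and rows downward; lengths in m; the calibration is good to about 2 mm. A picture is of the moment at which its call begins. get_calibration takes no time and is no camera call.
- job.sign_off(): hands the job in; it is judged then, once.
Trained networks look in the newest picture that a camera, given by its name, has taken for a name from the list of things; names that differ only in an ending like _2 or _b are one class to them, and where a whole thing is asked for, a point or a joint stands for the part that bears it (a point fixed in the world has none). Each returns a list of dicts, best first, with "conf" (0 to 1); they miss things now and then, are a little off and sometimes report something else, mostly with a low value. They report only what shows in the picture. A call takes as long as a camera call. They do not tell look-alikes from the thing itself.
- models.trace(thing, camera): "mask" (384x512 bool, what is visible of it) and "extent" ([centre column, centre row, width, height] in pixels, round what is visible of it).
- models.tip_of(thing, camera): "at" ([column, row] in pixels: a listed point, or the origin of a listed thing).
The state is a dict: "time": time; "joints": joint angles; "qvel": joint speeds; "joint_efforts": joint torques, N m; "tcp_pos": TCP position; "orientation": TCP orientation; "contact_force": force on the tool from outside, world axes, zero at the start; "wrist_torque": the same for the moment, N m; "opening": opening from 0.0 (shut) to 1.0 (fully open); "finger_force": force on a finger pad.
Only numpy, scipy, OpenCV 4.12 (cv2) and the standard library are available. Lean on these libraries where they do the work, as an engineer would, in place of code of your own. Each camera call takes 0.05 s, during which the arm holds its last target. There are 200 camera calls.

## Task

Get the taping jig ready at the packing bench: stand every red mooncake carton upright on the jig plate in one row, long sides pushed flush against the blue back rail, the first pushed up to the blue end stop and each next one closed up to its neighbour without a gap. Slide the red guide along its track until it closes up to the last carton, and put every roll of yellow tape flat down over the spindle of the tape holder. Do not disturb the mooncake mould or the glaze jar, and leave everything at rest.

Things in the scene. Friction and masses are not known exactly. Their poses are not given: they have to be found in the camera images.
- jig: lining-up jig fixed to the bench: aluminium plate 160 (x, from -75 to +85) x 330 (y) x 6 mm thick with a blue back rail, a blue end stop and, behind the rail, a dark track with the red guide. Origin: underside of the plate, in the middle of its y length, on the bench; its x points away from the robot (front edge to back rail), y along the row
- jig_corner (a point): inner corner of blue back rail and blue end stop, at the plate's top (6 mm above the bench); axes as the jig's. Rail face: plane x = 0, looks to -x, from y -10 to +240 mm. Stop face: plane y = 0, looks to +y, from x -86 to +8 mm. Both 25 mm tall above the plate. Centres of cartons in place: x -22, y +28, +84, +140, +196 mm
- guide (a joint): position of the red guide on its track, m: 0 fully open, grows to 0.20 as it slides to the jig's -y, towards the end stop. Its face lies (0.280 - joint) m from the stop's face. About 1.5 N moves it; it stays where it is left. It may start so far closed that it must be opened to make room for the cartons
- guide_face (a point): point on the face of the red paddle that meets the last carton; the face looks to the jig's -y, reaches across the lane from 4 to 54 mm in front of the rail's face and stands up to 44 mm above the bench; the paddle is 8 mm thick; axes as the jig's
- guide_grip (a point): centre of the top of the guide's black grip, 24 (jig x) x 20 (jig y) mm, its top 76 mm above the bench, 36 mm tall above the red carriage; 30 mm behind the rail's face and 17 mm to +y of the paddle's face; pinch it across its y sides from above. Axes as the jig's
- carton_a: mini mooncake carton, a: red box with a yellow band and a yellow label on top, 44 (its x) x 56 (its y) x 38 high mm, 70 to 140 g; origin at the centre of its underside. Three or four cartons are present; an absent one reads None
- carton_b: mini mooncake carton, b: red box with a yellow band and a yellow label on top, 44 (its x) x 56 (its y) x 38 high mm, 70 to 140 g; origin at the centre of its underside. Three or four cartons are present; an absent one reads None
- carton_c: mini mooncake carton, c: red box with a yellow band and a yellow label on top, 44 (its x) x 56 (its y) x 38 high mm, 70 to 140 g; origin at the centre of its underside. Three or four cartons are present; an absent one reads None
- carton_d: mini mooncake carton, d: red box with a yellow band and a yellow label on top, 44 (its x) x 56 (its y) x 38 high mm, 70 to 140 g; origin at the centre of its underside. Three or four cartons are present; an absent one reads None
- roll_a: roll of yellow packing tape, a: ring lying flat, 56 mm outer diameter, 27 mm bore, 19 mm high, 50 g; origin on its axis at its underside. One or two rolls are present; an absent one reads None
- roll_b: roll of yellow packing tape, b: ring lying flat, 56 mm outer diameter, 27 mm bore, 19 mm high, 50 g; origin on its axis at its underside. One or two rolls are present; an absent one reads None
- tape_holder: tape holder fixed to the bench: blue disc 100 mm in diameter, 8 mm thick, with an upright steel spindle 21 mm in diameter in its middle; the rolls lie on the disc, one upon the other. Origin on the axis at bench level
- spindle_top (a point): top of the spindle, on its axis, 60 mm above the bench; its last 8 mm taper to 14 mm diameter
- mould: bystander: wooden mooncake mould, 68 mm diameter, 80 mm high, standing; origin at the centre of its underside
- glaze: bystander: closed glaze jar, 66 mm diameter, 85 mm high; origin at the centre of its underside
Things that resemble listed ones, but are neither listed nor needed, are in the scene too. Leave any grey look-alike of the carton_c alone. What is shaped like the carton_a but pink is not meant.

How it is judged:
At the end, for the whole second after the job is handed in: Cartons upright on the plate, within 2.5 mm of the rail, square to 0.05 rad, filling the places from the stop on, each within 3 mm along the row; guide face within 3.5 mm of the row's end (0.168 or 0.224 m from the stop). Rolls flat over the spindle, on the disc or each other. All at rest (x of carton_a in the frame of jig_corner between -0.0245 and -0.0195 m and z of carton_a in the frame of jig_corner between -0.003 and 0.004 m and angle between the y axis of each of carton_a, carton_b, carton_c, carton_d and the y axis of jig, either way round below 0.05 rad and angle between each of carton_a, carton_b, carton_c, carton_d's own z axis and vertical below 0.06 rad and (y of carton_a in the frame of jig_corner between 0.025 and 0.031 m or y of carton_a in the frame of jig_corner between 0.081 and 0.087 m or y of carton_a in the frame of jig_corner between 0.137 and 0.143 m or y of carton_a in the frame of jig_corner between 0.193 and 0.199 m) and linear speed of each of carton_a, carton_b, carton_c, carton_d, roll_a, roll_b below 0.02 m/s and x of carton_b in the frame of jig_corner between -0.0245 and -0.0195 m and z of carton_b in the frame of jig_corner between -0.003 and 0.004 m and (y of carton_b in the frame of jig_corner between 0.025 and 0.031 m or y of carton_b in the frame of jig_corner between 0.081 and 0.087 m or y of carton_b in the frame of jig_corner between 0.137 and 0.143 m or y of carton_b in the frame of jig_corner between 0.193 and 0.199 m) and x of carton_c in the frame of jig_corner between -0.0245 and -0.0195 m and z of carton_c in the frame of jig_corner between -0.003 and 0.004 m and (y of carton_c in the frame of jig_corner between 0.025 and 0.031 m or y of carton_c in the frame of jig_corner between 0.081 and 0.087 m or y of carton_c in the frame of jig_corner between 0.137 and 0.143 m or y of carton_c in the frame of jig_corner between 0.193 and 0.199 m) and x of carton_d in the frame of jig_corner between -0.0245 and -0.0195 m and z of carton_d in the frame of jig_corner between -0.003 and 0.004 m and (y of carton_d in the frame of jig_corner between 0.025 and 0.031 m or y of carton_d in the frame of jig_corner between 0.081 and 0.087 m or y of carton_d in the frame of jig_corner between 0.137 and 0.143 m or y of carton_d in the frame of jig_corner between 0.193 and 0.199 m) and (y of carton_a in the frame of jig_corner between 0.025 and 0.031 m or y of carton_b in the frame of jig_corner between 0.025 and 0.031 m or y of carton_c in the frame of jig_corner between 0.025 and 0.031 m or y of carton_d in the frame of jig_corner between 0.025 and 0.031 m) and (y of carton_a in the frame of jig_corner between 0.081 and 0.087 m or y of carton_b in the frame of jig_corner between 0.081 and 0.087 m or y of carton_c in the frame of jig_corner between 0.081 and 0.087 m or y of carton_d in the frame of jig_corner between 0.081 and 0.087 m) and (y of carton_a in the frame of jig_corner between 0.137 and 0.143 m or y of carton_b in the frame of jig_corner between 0.137 and 0.143 m or y of carton_c in the frame of jig_corner between 0.137 and 0.143 m or y of carton_d in the frame of jig_corner between 0.137 and 0.143 m) and (y of guide_face in the frame of jig_corner below 0.1715 m or (y of guide_face in the frame of jig_corner below 0.2275 m and (y of carton_a in the frame of jig_corner between 0.193 and 0.199 m or y of carton_b in the frame of jig_corner between 0.193 and 0.199 m or y of carton_c in the frame of jig_corner between 0.193 and 0.199 m or y of carton_d in the frame of jig_corner between 0.193 and 0.199 m))) and horizontal distance between each of roll_a, roll_b and tape_holder below 0.0055 m and z of roll_a in the frame of tape_holder between 0.005 and 0.031 m and angle between each of roll_a, roll_b's own z axis and vertical below 0.08 rad and z of roll_b in the frame of tape_holder between 0.005 and 0.031 m); the robot touches nothing.
It fails at once if the mooncake mould or the glaze jar was moved more than 25 mm (distance of any of mould, glaze from where it was at the start of the episode above 0.025 m).
Of carton_a, carton_b, carton_c, carton_d only 3 to 4 are there at a start; the rules pass over those that are not, and their reading is None.
Of roll_a, roll_b only 1 to 2 are there at a start; the rules pass over those that are not, and their reading is None.
At some moment in a run one of carton_a, carton_b, carton_c, carton_d may be knocked a few centimetres aside while the robot is not near it.
Once in a run the grip may slacken for a moment while it holds something.
It also fails if it takes over 210 s, if anything falls off the work surface, if the arm or the gripper's body presses on something with over 40 N, if the wrist force passes 120 N, or if a joint passes its speed limit or range.

## Working session

There is one attempt and no reset: what is moved stays moved. The work goes in short steps, Python scripts to look and compute and a shell command to move; the robot and the scene stay as the last step left them, time stands still between calls to the robot, and variables do not carry over. Pictures are saved under pics/ and viewed, at most 14 in all, crops included, and the job is handed in when it is done.

```bash
ls; mkdir -p pics
python3 - <<'E'
from rig import status, viewer, job, models
import cv2
for n in("scene","top"):
    im=viewer.read_camera(n); cv2.imwrite(f"pics/{n}0.png",im); print(n,viewer.get_calibration(n))
print(status.read_state())
for n in("scene","top"):
  for t in ["jig_corner","guide_face","guide_grip","carton_a","roll_a","tape_holder","spindle_top","mould","glaze"]:
    print(n,t,[(round(d["conf"],2),[round(float(v),1) for v in d["at"]]) for d in models.tip_of(t,n)][:8])
E
```

```text
pics
scene {'fov_y': 45.84947328769237, 'cx': 255.07914349589723, 'cy': 185.7278306615608, 'position': array([ 1.04215356, -0.60960313,  0.97758133]), 'rotation': array([0.34207694, 0.13061182, 0.33412023, 0.86849732])}
top {'fov_y': 55.07798679856459, 'cx': 262.54619782928177, 'cy': 186.93804622721322, 'position': array([ 0.32263894, -0.0098171 ,  1.24076377]), 'rotation': array([ 0.05694839, -0.03608672, -0.7030096 ,  0.70797749])}
{'time': 0.1, 'joints': array([ 9.55025309e-01,  3.42685365e-01,  1.52493774e+00, -2.12731394e-05,
        1.27539592e+00, -1.45990468e-01]), 'qvel': array([ 0.00079388, -0.00072276, -0.00223137, -0.00038139, -0.00145145,
       -0.00027036]), 'joint_efforts': array([ 2.03933931e-03, -4.34445691e+01, -2.46490127e+01, -2.05955557e-04,
        4.62634431e-03, -5.31407750e-05]), 'tcp_pos': array([0.23743474, 0.46783931, 0.23477301]), 'orientation': array([ 2.32733197e-01,  9.72540359e-01, -6.65856352e-04, -2.55672752e-04]), 'contact_force': array([ 0.45416707,  0.42946136, -0.74072072]), 'wrist_torque': array([-0.03745608,  0.00616587, -0.00298426]), 'finge
[... 367 characters left out ...]
]
scene tape_holder [(0.85, [346.5, 154.4])]
scene spindle_top [(0.56, [347.9, 140.1]), (0.26, [395.0, 164.5])]
scene mould [(0.77, [394.2, 165.6])]
scene glaze []
top jig_corner [(0.96, [324.8, 150.8])]
top guide_face [(0.59, [253.0, 145.0])]
top guide_grip [(0.57, [168.1, 166.0]), (0.47, [249.8, 124.5])]
top carton_a [(0.8, [330.4, 216.7]), (0.75, [379.4, 204.3]), (0.65, [177.9, 216.0]), (0.57, [392.7, 174.9]), (0.53, [148.0, 218.3]), (0.53, [165.1, 258.8])]
top roll_a [(0.62, [371.9, 126.7]), (0.58, [221.5, 209.6]), (0.45, [264.1, 207.4])]
top tape_holder [(0.67, [169.9, 166.2])]
top spindle_top [(0.94, [164.7, 161.5])]
top mould [(0.65, [152.2, 126.7])]
top glaze [(0.66, [370.4, 125.5])]
```

View pics/top0.png

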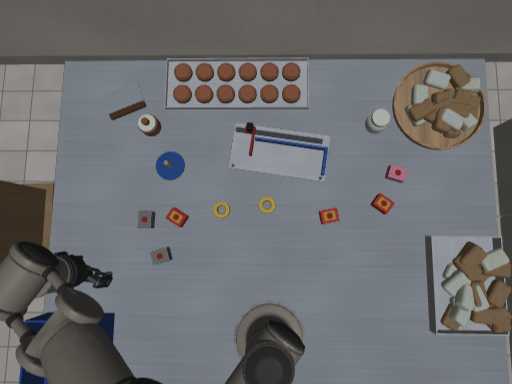

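View pics/scene0.png

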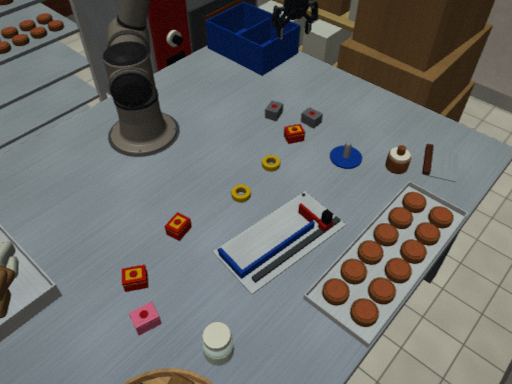

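Top view (up = +x, left = +y): three red cartons at (178,217), (330,216) and (383,204). The rolls are at (221,210) and (267,205), the holder at (170,166), the jig corner at (325,151) and the guide at about (252,145). The grey and pink boxes are decoys, and the mould at (150,125) and the jar at (378,120) must stay put. The scene view agrees.

Next I'll fit the poses by silhouette in both cameras.

```bash
cat > h.py <<'E'
import numpy as np, cv2
from rig import status, viewer, models
from scipy.optimize import minimize
from scipy.spatial.transform import Rotation as R
C={n:viewer.get_calibration(n) for n in("scene","top")}
def proj(P,n):
    c=C[n]; f=192/np.tan(np.radians(c["fov_y"]/2))
    p=(np.atleast_2d(P)-c["position"])@R.from_quat(c["rotation"]).as_matrix()
    return np.c_[c["cx"]+f*p[:,0]/-p[:,2], c["cy"]-f*p[:,1]/-p[:,2]]
def ray(px,n,z):
    c=C[n]; f=192/np.tan(np.radians(c["fov_y"]/2))
    d=R.from_quat(c["rotation"]).as_matrix()@np.array([(px[0]-c["cx"])/f,-(px[1]-c["cy"])/f,-1])
    return c["position"]+d*(z-c["position"][2])/d[2]
def box(x0,x1,y0,y1,z0,z1): return np.array([[x,y,z] for x in(x0,x1) for y in(y0,y1) for z in(z0,z1)],float)
def cyl(r,z0,z1):
    a=np.linspace(0,2*np.pi,48,endpoint=False)
    return np.vstack([np.c_[r*np.cos(a),r*np.sin(a),a*0+z] for z in(z0,z1)])
CARTON=[box(-.022,.022,-.028,.028,0,.038)]; ROLL=[cyl(.028,0,.019)]; DISC=[cyl(.05,0,.008)]
JIG=[box(0,.008,-.010,.240,.006,.031),box(-.086,.008,-.010,0,.006,.031)]  # corner at (0,0,z6mm)
S=6
def render(hulls,p,n,off):
    c,s=np.cos(p[2]),np.sin(p[2]); m=np.zeros((384*S//1,512*S),np.uint8) if off is None else np.zeros(((off[3]-off[1])*S,(off[2]-off[0])*S),np.uint8)
    for h in hulls:
        q=h@np.array([[c,s,0],[-s,c,0],[0,0,1]])+[p[0],p[1],p[3] if len(p)>3 else 0]
        uv=(proj(q,n)+.5-[off[0],off[1]])*S-.5
        cv2.fillConvexPoly(m,np.round(cv2.convexHull(uv.astype(np.float32))*16).astype(np.int32),255,cv2.LINE_AA,4)
    return cv2.resize(m,None,fx=1/S,fy=1/S,interpolation=cv2.INTER_AREA)/255.
def color(im,k):
    h,s,v=cv2.split(cv2.cvtColor(im,cv2.COLOR_BGR2HSV).astype(int))
    if k=="red": return ((h<36)|(h>172))&(s>150)
    if k=="yel": return (h>15)&(h<36)&(s>110)
    if k=="blue": return (h>100)&(h<125)&(s>150)
def fit(hulls,p0,k,ims,cams=("scene","top"),pad=12,z=0,yaw=True):
    data=[]
    for n in cams:
        q=np.vstack(hulls); c,s=np.cos(p0[2]),np.sin(p0[2])
        uv=proj(q@np.array([[c,s,0],[-s,c,0],[0,0,1]])+[p0[0],p0[1],z],n)
        o=np.r_[np.floor(uv.min(0))-pad,np.ceil(uv.max(0))+pad].astype(int); o=np.clip(o,0,[512,384,512,384])
        im=ims[n][o[1]:o[3],o[0]:o[2]]; m=color(im,k).astype(np.uint8)
        w=np.ones(m.shape)
        if k=="blue": w=1-cv2.dilate(color(im,"red").astype(np.uint8),np.ones((5,5)))*1.
        cs,_=cv2.findContours(m,cv2.RETR_EXTERNAL,cv2.CHAIN_APPROX_NONE)
        if len(hulls)==1: # keep nearest blob, filled
            mid=proj([p0[0],p0[1],.015+z],n)[0]-o[:2]; cs=[c_ for c_ in cs if len(c_)>10]
            b=max(cs,key=lambda c_:cv2.pointPolygonTest(c_,tuple(map(float,mid)),True))
            m=np.zeros_like(m); cv2.drawContours(m,[b],-1,1,-1)
        data.append((n,o,cv2.GaussianBlur(m*1.,(0,0),1),w))
    def cost(v):
        p=[v[0]/100,v[1]/100,v[2]/10 if yaw else 0,z]
        return sum((w*(cv2.GaussianBlur(render(hulls,p,n,o),(0,0),1)-m)**2).sum() for n,o,m,w in data)
    best=None
    for y0 in ([p0[2]] if not yaw or len(hulls)>1 else p0[2]+np.arange(4)*np.pi/4):
        x0=np.array([p0[0]*100,p0[1]*100,y0*10]); sx=np.vstack([x0,x0+[1,0,0],x0+[0,1,0],x0+[0,0,2]])
        r=minimize(cost,x0,method="Nelder-Mead",options=dict(initial_simplex=sx,xatol=.005,fatol=.01,maxiter=200))
        if best is None or r.fun<best.fun: best=r
    v=best.x; return np.array([v[0]/100,v[1]/100,(v[2]/10)]),best.fun
def shots(): return {n:viewer.read_camera(n) for n in("scene","top")}
def to_tool(dx,dy):  # world shift -> tool shift
    return R.from_quat(status.read_state()["orientation"]).inv().apply([dx,dy,0])
E
cat > m.py <<'E'
from h import *
ims=shots()
def show(nm,h,px,k,z=0,yaw=True,y0=0.):
    p=ray(px,"top",.02)
    for cams in(("scene","top"),("scene",),("top",)):
        try: f,c=fit(h,[p[0],p[1],y0],k,ims,cams,z=z,yaw=yaw); print(nm,cams[0] if len(cams)<2 else "both",np.round(f[:2]*1000,1),"deg",round(np.degrees(f[2])%180,1),round(c,1))
        except Exception as e: print(nm,cams,e)
if __name__=="__main__":
    show("jig",JIG,(324,151),"blue",y0=-.12)
    for i,px in enumerate([(178,217),(330,216),(383,204)]): show(f"carton{i}",CARTON,px,"red")
    for i,px in enumerate([(221,210),(267,205)]): show(f"roll{i}",ROLL,px,"yel",yaw=False)
    show("disc",DISC,(170,166),"blue",yaw=False)
    print("spindle",ray((164.7,161.5),"top",.06),ray((347.9,140.1),"scene",.06))
    print("guide grip",ray((249.8,124.5),"top",.076),ray((327.1,214.3),"scene",.076),"face",ray((253,145),"top",.04),ray((304.9,215.2),"scene",.03))
E
python3 m.py
```

```text
jig both [ 615.  -180.6] deg 172.1 104.0
jig scene [ 615.  -180.8] deg 171.9 52.9
jig top [ 613.5 -179.8] deg 171.8 47.3
carton0 both [382.6 311.6] deg 146.7 22.2
carton0 scene [383.5 310.4] deg 140.0 10.9
carton0 top [382.2 311.9] deg 149.5 8.5
carton1 both [ 390.5 -192.3] deg 11.7 30.0
carton1 scene [ 390.8 -192.4] deg 11.2 16.0
carton1 top [ 390.1 -192.2] deg 12.5 13.7
carton2 both [ 432.2 -368.1] deg 146.8 30.9
carton2 scene [ 432.6 -368.2] deg 147.7 13.6
carton2 top [ 431.7 -367.8] deg 143.7 15.8
roll0 both [409.  165.4] deg 0.5 8.9
roll0 scene [409.4 164.9] deg 2.9 4.4
roll0 top [408.8 165.8] deg 1.4 4.1
roll1 both [426.4  13.3] deg 0.1 10.1
roll1 scene [427.   12.9] deg 0.3 6.3
roll1 top [425.8  13.5] deg 179.7 3.2
disc both [560.8 347. ] deg 173.1 97.9
disc scene [562.  345.9] deg 172.1 77.4
disc top [560.1 347.7] deg 173.1 18.0
spindle [0.56175805 0.34879445 0.06      ] [0.55364264 0.35693791 0.06      ]
guide grip [0.68249965 0.06885548 0.076     ] [0.68505567 0.06442756 0.076     ] face [0.62288321 0.05961455 0.04      ] [0.62436967 0.05619699 0.03      ]
```

```bash
cat > plan.py <<'E'
# waypoints -> shifts/turns in tool axes, each relative to the previous (tool kept pointing down)
from h import *
def plan(wps,start=None):
    s=status.read_state(); Rm=R.from_quat(s["orientation"]).as_matrix()
    p=s["tcp_pos"].copy(); th=np.degrees(np.arctan2(Rm[1,1],Rm[0,1])); 
    tilt=np.degrees(np.arccos(-Rm[2,2])); print("tcp",np.round(p*1000,1),"heading",round(th,1),"tilt",round(tilt,2))
    if start is not None: p,th=np.array(start[:3],float),start[3]
    for x,y,z,h in wps:
        t=np.radians(th); Y=np.array([np.cos(t),np.sin(t)]); X=np.array([-Y[1],Y[0]])  # down-pointing: x = z x ... checked below
        if np.dot(X,Rm[:2,0])<-.5 and start is None and len(wps): X=-X if np.dot(X,Rm[:2,0])<0 else X
        d=np.array([x,y])-p[:2]; sh=np.array([d@X,d@Y,p[2]-z]); turn=(th-h+180)%360-180
        k=max(np.linalg.norm(sh)/.05,abs(turn)/8.59)
        print("shift",np.round(sh,4).tolist(),"turn z",round(turn,1),"rows>=",int(np.ceil(k)))
        p=np.array([x,y,z]); th=h
JO=np.array([.6145,-.1805]); JH=82.0
def J(x,y):
    t=np.radians(JH-90); return JO+np.array([x*np.cos(t)-y*np.sin(t),x*np.sin(t)+y*np.cos(t)])
E
python3 - <<'E'
from plan import *
plan([(.3826,.3116,.12,56.7),(.3826,.3116,.03,56.7),(.3826,.3116,.15,56.7),(*J(-.026,.048),.15,82),(*J(-.026,.048),.038,82)])
E
```

```text
tcp [237.6 468.1 235.4] heading 63.1 tilt 0.0
shift [-0.2001, -0.074, 0.1154] turn z 6.4 rows>= 5
shift [0.0, 0.0, 0.09] turn z 0.0 rows>= 2
shift [0.0, 0.0, -0.12] turn z 0.0 rows>= 3
shift [-0.42, -0.2517, 0.0] turn z -25.3 rows>= 10
shift [0.0, 0.0, 0.112] turn z 0 rows>= 3
```

```bash
python3 -m inch '[1,-0.2,-0.074,0.115,0,0,6.4, 1,-0.2,-0.074,0.115,0,0,6.4, 1,-0.2,-0.074,0.115,0,0,6.4, 1,-0.2,-0.074,0.115,0,0,6.4, 1,-0.2,-0.074,0.115,0,0,6.4, 1,-0.2,-0.074,0.115,0,0,6.4, 1,-0.2,-0.074,0.115,0,0,6.4, 1,-0.2,-0.074,0.115,0,0,6.4]' 30
python3 -m inch '[1,0,0,0.045,0,0,0, 1,0,0,0.09,0,0,0, 1,0,0,0.09,0,0,0, 1,0,0,0.09,0,0,0]'
python3 -m inch '[-1,0,0,0,0,0,0, -1,0,0,0,0,0,0, -1,0,0,0,0,0,0, -1,0,0,0,0,0,0, -1,0,0,0,0,0,0, -1,0,0,0,0,0,0, -1,0,0,0,0,0,0, -1,0,0,0,0,0,0]'
python3 -m inch '[-1,0,0,-0.04,0,0,0, -1,0,0,-0.08,0,0,0, -1,0,0,-0.12,0,0,0, -1,0,0,-0.12,0,0,0, -1,0,0,-0.12,0,0,0]'
```

```text
time: 1.9
tcp_pos: [0.3824, 0.3124, 0.121]
orientation: [0.286, 0.958, 0.001, 0.0]
contact_force: [-0.3, 0.4, 0.9]
opening: 0.999
finger_force: 0.0
time: 2.3
tcp_pos: [0.3821, 0.3126, 0.0312]
orientation: [0.286, 0.958, -0.0, -0.0]
contact_force: [1.0, 0.2, 0.8]
opening: 0.995
finger_force: 0.0
time: 3.1
tcp_pos: [0.3836, 0.3126, 0.0329]
orientation: [0.287, 0.958, 0.002, 0.001]
contact_force: [-1.5, 0.6, 8.4]
opening: 0.642
finger_force: 30.3
time: 3.6
tcp_pos: [0.3829, 0.3119, 0.1522]
orientation: [0.287, 0.958, 0.001, 0.001]
contact_force: [-0.6, -0.0, -2.2]
opening: 0.636
finger_force: 33.6
```

```bash
python3 -m inch '[-1,-0.035,-0.021,0,0,0,-2, -1,-0.07,-0.042,0,0,0,-5, -1,-0.105,-0.063,0,0,0,-8, -1,-0.14,-0.084,0,0,0,-12, -1,-0.175,-0.105,0,0,0,-16, -1,-0.21,-0.126,0,0,0,-20, -1,-0.21,-0.126,0,0,0,-25, -1,-0.21,-0.126,0,0,0,-25.3]'
python3 - <<'E'
from plan import *
plan([(*J(-.026,.048),.15,82),(*J(-.026,.048),.045,82)])
E
```

```text
time: 4.4
tcp_pos: [0.4882, 0.0898, 0.1491]
orientation: [0.071, 0.997, -0.0, -0.001]
contact_force: [0.1, -0.7, -0.8]
opening: 0.641
finger_force: 33.5
tcp [488.2  89.8 149.1] heading 81.9 tilt 0.16
shift [-0.1371, -0.2019, -0.0009] turn z -0.1 rows>= 5
shift [0.0, 0.0, 0.105] turn z 0 rows>= 3
```

```bash
python3 -m inch '[-1,-0.03,-0.045,0,0,0,0, -1,-0.06,-0.09,0,0,0,0, -1,-0.09,-0.135,0,0,0,0, -1,-0.115,-0.175,0,0,0,0, -1,-0.137,-0.202,0,0,0,0, -1,-0.137,-0.202,0,0,0,0, -1,-0.137,-0.202,0,0,0,0]'
python3 -m inch '[-1,0,0,0.04,0,0,0, -1,0,0,0.08,0,0,0, -1,0,0,0.1,0,0,0, -1,0,0,0.104,0,0,0, -1,0,0,0.104,0,0,0, -1,0,0,0.104,0,0,0]'
python3 -m inch '[-1,0,0,0.002,0,0,0, -1,0,0,0.002,0,0,0, -1,0,0,0.003,0,0,0, -1,0,0,0.003,0,0,0]'
```

```text
time: 5.1
tcp_pos: [0.5956, -0.1277, 0.149]
orientation: [0.071, 0.997, 0.001, -0.001]
contact_force: [-0.4, 0.4, -0.8]
opening: 0.645
finger_force: 33.5
time: 5.7
tcp_pos: [0.5971, -0.1276, 0.048]
orientation: [0.07, 0.998, -0.0, 0.001]
contact_force: [0.0, -0.0, -0.1]
opening: 0.643
finger_force: 33.5
time: 6.1
tcp_pos: [0.5963, -0.1282, 0.0436]
orientation: [0.07, 0.998, -0.0, 0.0]
contact_force: [-0.9, 0.3, -0.9]
opening: 0.635
finger_force: 33.5
```

```bash
python3 -m inch '[-1,0,0,0.001,0,0,0, -1,0,0,0.001,0,0,0]'
python3 -m inch '[-1,-0.002,0,0,0,0,0, -1,-0.002,0,0,0,0,0, -1,-0.002,0,0,0,0,0]' | grep -E "tcp|contact"
python3 -m inch '[-1,-0.001,0,0,0,0,0, -1,-0.001,0,0,0,0,0]'| grep -E "tcp|contact"
python3 -m inch '[-1,-0.001,0,0,0,0,0, -1,-0.001,0,0,0,0,0]'| grep -E "tcp|contact"
```

```text
time: 6.3
tcp_pos: [0.5962, -0.1282, 0.0422]
orientation: [0.07, 0.998, 0.0, -0.0]
contact_force: [0.3, -0.7, -1.3]
opening: 0.639
finger_force: 33.5
tcp_pos: [0.5979, -0.1284, 0.0423]
contact_force: [-2.5, -0.5, -0.2]
tcp_pos: [0.598, -0.1283, 0.0422]
contact_force: [-5.1, 0.4, 2.2]
tcp_pos: [0.5981, -0.1283, 0.042]
contact_force: [-7.9, 0.6, 3.6]
```

```bash
python3 -m inch '[-1,0,0,0.001,0,0,0, -1,0,0,0.002,0,0,0, -1,0,0,0.002,0,0,0]' | grep -E "tcp|contact"
python3 -m inch '[0.42,0,0,0,0,0,0, 0.42,0,0,0,0,0,0, 0.42,0,0,0,0,0,0, 0.42,0,0,0,0,0,0]'
python3 -m inch '[0.42,0,0,-0.01,0,0,0, 0.42,0,0,-0.03,0,0,0, 0.42,0,0,-0.06,0,0,0, 0.42,0,0,-0.10,0,0,0, 1,0,0,-0.10,0,0,0, 1,0,0,-0.1,0,0,0]'
python3 - <<'E'
from plan import *
plan([(.3905,-.1923,.14,101.7),(.3905,-.1923,.034,101.7)])
im=viewer.read_camera("scene"); cv2.imwrite("pics/s1.png",cv2.resize(im[170:320,130:380],None,fx=3,fy=3))
E
```

```text
tcp_pos: [0.5981, -0.1282, 0.0398]
contact_force: [-7.6, 1.0, 2.9]
time: 7.7
tcp_pos: [0.6007, -0.1288, 0.0406]
orientation: [0.07, 0.998, -0.0, 0.001]
contact_force: [0.7, -0.5, 0.2]
opening: 0.707
finger_force: 0.0
time: 8.3
tcp_pos: [0.6009, -0.1289, 0.1422]
orientation: [0.07, 0.998, -0.0, 0.002]
contact_force: [-1.2, 0.9, -0.0]
opening: 0.993
finger_force: 0.0
tcp [ 600.9 -128.9  142.2] heading 82.0 tilt 0.19
shift [0.1995, -0.0921, 0.0022] turn z -19.7 rows>= 5
shift [0.0, 0.0, 0.106] turn z 0.0 rows>= 3
```

View pics/s1.png

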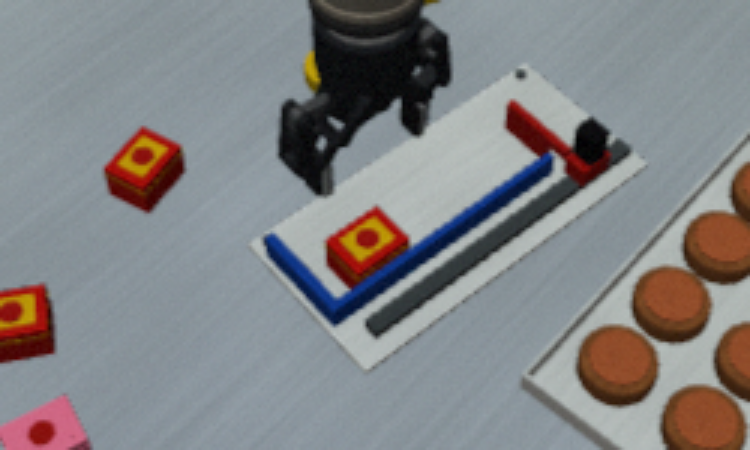

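The crop shows the first carton upright at about (367,245), against the rail with a gap to the stop. The other two, at (145,165) and (10,325), haven't moved. Carton 1 is next.

```bash
python3 -m inch '[1,0.04,-0.018,0,0,0,-4, 1,0.08,-0.036,0,0,0,-8, 1,0.12,-0.055,0,0,0,-12, 1,0.16,-0.073,0,0,0,-16, 1,0.2,-0.092,0.002,0,0,-19.7, 1,0.2,-0.092,0.002,0,0,-19.7, 1,0.2,-0.092,0.002,0,0,-19.7]' 30 | grep -E "tcp|contact"
python3 -m inch '[1,0,0,0.04,0,0,0, 1,0,0,0.08,0,0,0, 1,0,0,0.106,0,0,0, 1,0,0,0.106,0,0,0, 1,0,0,0.106,0,0,0]'| grep -E "tcp|contact"
python3 -m inch '[-1,0,0,0,0,0,0, -1,0,0,0,0,0,0, -1,0,0,0,0,0,0, -1,0,0,0,0,0,0, -1,0,0,0,0,0,0, -1,0,0,0,0,0,0, -1,0,0,0,0,0,0, -1,0,0,0,0,0,0]'
python3 -m inch '[-1,0,0,-0.04,0,0,0, -1,0,0,-0.08,0,0,0, -1,0,0,-0.12,0,0,0, -1,0,0,-0.12,0,0,0, -1,0,0,-0.12,0,0,0]'
python3 - <<'E'
from plan import *
plan([(*J(-.026,.124),.155,82),(*J(-.026,.124),.052,82)])
E
```

```text
tcp_pos: [0.3886, -0.192, 0.1379]
contact_force: [0.6, 0.1, 0.1]
tcp_pos: [0.3901, -0.1917, 0.0322]
contact_force: [0.2, 0.5, -0.3]
time: 10.35
tcp_pos: [0.3903, -0.1924, 0.0339]
orientation: [-0.102, 0.995, -0.001, 0.001]
contact_force: [0.9, 1.3, 5.3]
opening: 0.642
finger_force: 30.5
time: 10.85
tcp_pos: [0.3896, -0.1921, 0.1534]
orientation: [-0.102, 0.995, -0.001, 0.001]
contact_force: [-0.6, -0.3, -1.9]
opening: 0.637
finger_force: 33.5
tcp [ 389.6 -192.1  153.4] heading 101.7 tilt 0.17
shift [-0.2399, 0.0913, -0.0016] turn z 19.7 rows>= 6
shift [0.0, 0.0, 0.103] turn z 0 rows>= 3
```

```bash
python3 -m inch '[-1,-0.04,0.015,0,0,0,3, -1,-0.08,0.03,0,0,0,6, -1,-0.12,0.045,0,0,0,10, -1,-0.16,0.06,0,0,0,14, -1,-0.2,0.075,0,0,0,17, -1,-0.24,0.091,-0.002,0,0,19.7, -1,-0.24,0.091,-0.002,0,0,19.7, -1,-0.24,0.091,-0.002,0,0,19.7]' | grep -E "tcp|contact"
python3 -m inch '[-1,0,0,0.04,0,0,0, -1,0,0,0.08,0,0,0, -1,0,0,0.1,0,0,0, -1,0,0,0.108,0,0,0, -1,0,0,0.112,0,0,0, -1,0,0,0.112,0,0,0]'| grep -E "tcp|contact"
python3 -m inch '[-1,-0.002,0,0,0,0,0, -1,-0.002,0,0,0,0,0]'| grep -E "tcp|contact"
python3 -m inch '[-1,-0.001,0,0,0,0,0, -1,-0.001,0,0,0,0,0]'| grep -E "tcp|contact"
python3 -m inch '[-1,-0.001,0,0,0,0,0, -1,-0.001,0,0,0,0,0]'
```

```text
tcp_pos: [0.6051, -0.0533, 0.152]
contact_force: [-0.2, -0.3, -0.8]
tcp_pos: [0.6059, -0.0547, 0.0428]
contact_force: [0.2, -0.6, -0.2]
tcp_pos: [0.6089, -0.0548, 0.0437]
contact_force: [0.8, -0.4, -1.7]
tcp_pos: [0.6093, -0.0547, 0.0429]
contact_force: [0.1, 0.4, -1.3]
time: 12.85
tcp_pos: [0.6099, -0.0547, 0.0424]
orientation: [0.07, 0.998, 0.0, -0.0]
contact_force: [0.6, 0.2, -1.6]
opening: 0.64
finger_force: 33.5
```

```bash
for i in 1 2; do :; done
python3 -m inch '[-1,-0.001,0,0,0,0,0, -1,-0.001,0,0,0,0,0]'| grep -E "tcp|contact"
python3 -m inch '[-1,-0.001,0,0,0,0,0, -1,-0.001,0,0,0,0,0]'| grep -E "tcp|contact"
python3 -m inch '[-1,-0.001,0,0,0,0,0, -1,-0.001,0,0,0,0,0]'| grep -E "tcp|contact"
```

```text
tcp_pos: [0.61, -0.0547, 0.0422]
contact_force: [-4.4, 0.7, 1.7]
tcp_pos: [0.6101, -0.0547, 0.042]
contact_force: [-8.0, 0.1, 3.4]
tcp_pos: [0.6102, -0.0547, 0.0419]
contact_force: [-11.6, 1.1, 3.6]
```

```bash
python3 -m inch '[-1,0.002,0,0.001,0,0,0, -1,0.002,0,0.0015,0,0,0, -1,0.002,-0.004,0.0015,0,0,0, -1,0.002,-0.008,0.0015,0,0,0, -1,0.002,-0.012,0.0015,0,0,0, -1,0.002,-0.016,0.0015,0,0,0, -1,0.002,-0.018,0.0015,0,0,0, -1,0.002,-0.018,0.0015,0,0,0]'| grep -E "tcp|contact"
python3 -m inch '[0.42,0,0,0,0,0,0, 0.42,0,0,0,0,0,0, 0.42,0,0,0,0,0,0, 0.42,0,0,0,0,0,0]'
python3 -m inch '[0.42,0,0,-0.01,0,0,0, 0.42,0,0,-0.03,0,0,0, 0.42,0,0,-0.06,0,0,0, 0.42,0,0,-0.10,0,0,0, 1,0,0,-0.10,0,0,0, 1,0,0,-0.1,0,0,0]' | grep -E "tcp|contact"
python3 - <<'E'
from plan import *
from m import show
import m
m.show("c2",CARTON,(383,204),"red")
plan([(.4322,-.3681,.14,56.8),(.4322,-.3681,.034,56.8)])
E
```

```text
tcp_pos: [0.6076, -0.0721, 0.0404]
contact_force: [-4.4, 3.4, -0.4]
time: 14.65
tcp_pos: [0.609, -0.0729, 0.0412]
orientation: [0.07, 0.998, -0.0, 0.001]
contact_force: [-0.4, -0.6, -0.7]
opening: 0.709
finger_force: 0.2
tcp_pos: [0.6091, -0.073, 0.1427]
contact_force: [0.4, 1.2, -0.9]
c2 both [ 432.2 -368. ] deg 146.3 31.2
c2 scene [ 432.7 -368.2] deg 147.0 14.2
c2 top [ 431.7 -367.8] deg 143.7 15.8
tcp [607.8 -72.6 140.3] heading 82.0 tilt 0.07
shift [0.1327, -0.3171, 0.0003] turn z 25.2 rows>= 7
shift [0.0, 0.0, 0.106] turn z 0.0 rows>= 3
```

```bash
python3 -m inch '[1,0.018,-0.043,0,0,0,4, 1,0.036,-0.086,0,0,0,8, 1,0.054,-0.129,0,0,0,12, 1,0.072,-0.172,0,0,0,16, 1,0.09,-0.215,0,0,0,20, 1,0.108,-0.258,0,0,0,25.2, 1,0.125,-0.3,0,0,0,25.2, 1,0.133,-0.317,0,0,0,25.2]' 30 | grep -E "tcp|contact"
python3 -m inch '[1,0,0,0,0,0,0, 1,0,0,0.04,0,0,0, 1,0,0,0.08,0,0,0, 1,0,0,0.106,0,0,0, 1,0,0,0.106,0,0,0, 1,0,0,0.106,0,0,0]'| grep -E "tcp|contact"
python3 -m inch '[-1,0,0,0,0,0,0, -1,0,0,0,0,0,0, -1,0,0,0,0,0,0, -1,0,0,0,0,0,0, -1,0,0,0,0,0,0, -1,0,0,0,0,0,0, -1,0,0,0,0,0,0, -1,0,0,0,0,0,0]'
python3 -m inch '[-1,0,0,-0.04,0,0,0, -1,0,0,-0.08,0,0,0, -1,0,0,-0.12,0,0,0, -1,0,0,-0.12,0,0,0, -1,0,0,-0.12,0,0,0]'
python3 - <<'E'
from plan import *
plan([(*J(-.026,.183),.155,82),(*J(-.026,.183),.052,82)])
E
```

```text
tcp_pos: [0.4298, -0.3709, 0.1395]
contact_force: [0.7, -0.5, -0.4]
tcp_pos: [0.4328, -0.3672, 0.0347]
contact_force: [0.4, -0.2, 0.3]
time: 17.55
tcp_pos: [0.4334, -0.3686, 0.037]
orientation: [0.286, 0.958, -0.001, 0.002]
contact_force: [-0.1, 1.4, 6.3]
opening: 0.63
finger_force: 30.2
time: 18.05
tcp_pos: [0.4328, -0.3683, 0.1564]
orientation: [0.286, 0.958, -0.001, 0.001]
contact_force: [0.2, -0.8, -1.3]
opening: 0.626
finger_force: 31.5
tcp [ 432.8 -368.3  156.4] heading 56.8 tilt 0.18
shift [0.0524, 0.4112, 0.0014] turn z -25.2 rows>= 9
shift [0.0, 0.0, 0.103] turn z 0 rows>= 3
```

```bash
python3 -m inch '[-1,0.005,0.04,0,0,0,-3, -1,0.01,0.08,0,0,0,-7, -1,0.015,0.12,0,0,0,-11, -1,0.02,0.16,0,0,0,-15, -1,0.025,0.2,0,0,0,-20, -1,0.03,0.24,0,0,0,-25.2, -1,0.03,0.24,0,0,0,-25.2]' | grep -E "tcp|contact"
python3 - <<'E'
from plan import *
plan([(*J(-.026,.183),.155,82)])
E
```

```text
tcp_pos: [0.5394, -0.1462, 0.1533]
contact_force: [0.4, -0.4, -1.1]
tcp [ 539.4 -146.2  153.3] heading 82.4 tilt 0.2
shift [-0.0542, 0.1591, -0.0017] turn z 0.4 rows>= 4
```

```bash
python3 -m inch '[-1,-0.014,0.04,0,0,0,0, -1,-0.028,0.08,0,0,0,0, -1,-0.042,0.12,0,0,0,0, -1,-0.054,0.159,-0.002,0,0,0, -1,-0.054,0.159,-0.002,0,0,0, -1,-0.054,0.159,-0.002,0,0,0]' | grep -E "tcp|contact"
python3 -m inch '[-1,0,0,0.04,0,0,0, -1,0,0,0.08,0,0,0, -1,0,0,0.1,0,0,0, -1,0,0,0.106,0,0,0, -1,0,0,0.11,0,0,0, -1,0,0,0.11,0,0,0]'| grep -E "tcp|contact"
python3 -m inch '[-1,-0.003,0,0,0,0,0, -1,-0.003,0,0,0,0,0]'| grep -E "tcp|contact"
python3 -m inch '[-1,-0.001,0,0,0,0,0, -1,-0.001,0,0,0,0,0]'| grep -E "tcp|contact"
python3 -m inch '[-1,-0.001,0,0,0,0,0, -1,-0.001,0,0,0,0,0]'
```

```text
tcp_pos: [0.6137, -0.0007, 0.1554]
contact_force: [-0.0, -0.4, -1.3]
tcp_pos: [0.6148, -0.0018, 0.0475]
contact_force: [0.5, -0.8, -0.8]
tcp_pos: [0.6182, -0.0016, 0.0482]
contact_force: [-1.2, 0.9, -1.2]
tcp_pos: [0.6184, -0.0014, 0.0473]
contact_force: [-1.0, -0.1, -1.1]
time: 20.55
tcp_pos: [0.6187, -0.0014, 0.0468]
orientation: [0.07, 0.998, 0.0, -0.001]
contact_force: [-5.1, -0.0, 2.1]
opening: 0.628
finger_force: 32.3
```

```bash
python3 -m inch '[-1,-0.001,0,0,0,0,0, -1,0,0,0.002,0,0,0, -1,0,0,0.003,0,0,0, -1,0,0,0.003,0,0,0]'| grep -E "tcp|contact"
python3 -m inch '[-1,0,0,0.001,0,0,0, -1,0,0,0.002,0,0,0, -1,0,0,0.002,0,0,0]'| grep -E "tcp|contact"
python3 -m inch '[0.42,0,0,0,0,0,0, 0.42,0,0,0,0,0,0, 0.42,0,0,0,0,0,0, 0.42,0,0,0,0,0,0]'
python3 -m inch '[0.42,0,0,-0.01,0,0,0, 0.42,0,0,-0.03,0,0,0, 0.42,0,0,-0.06,0,0,0, 0.42,0,0,-0.10,0,0,0, 1,0,0,-0.10,0,0,0, 1,0,0,-0.1,0,0,0]' | grep -E "tcp|contact"
python3 - <<'E'
from plan import *
im=viewer.read_camera("top"); cv2.imwrite("pics/t2.png",cv2.resize(im[110:230,140:400],None,fx=3,fy=3))
im=viewer.read_camera("scene"); cv2.imwrite("pics/s2.png",cv2.resize(im[170:320,170:370],None,fx=3,fy=3))
plan([(.684,.067,.16,82),(.684,.067,.085,82)])
E
```

```text
tcp_pos: [0.6187, -0.0013, 0.0436]
contact_force: [-4.9, 1.7, 1.4]
tcp_pos: [0.6186, -0.0013, 0.0432]
contact_force: [-10.3, 0.7, 12.0]
time: 21.65
tcp_pos: [0.6198, -0.0017, 0.0418]
orientation: [0.07, 0.998, 0.0, 0.0]
contact_force: [-0.3, 0.2, 0.1]
opening: 0.716
finger_force: 0.0
tcp_pos: [0.6201, -0.0017, 0.1436]
contact_force: [0.4, -0.7, -1.0]
tcp [618.9  -1.6 141.2] heading 82.0 tilt 0.08
shift [-0.0549, 0.077, -0.0188] turn z -0.0 rows>= 2
shift [0.0, 0.0, 0.075] turn z 0 rows>= 2
```

View pics/s2.png

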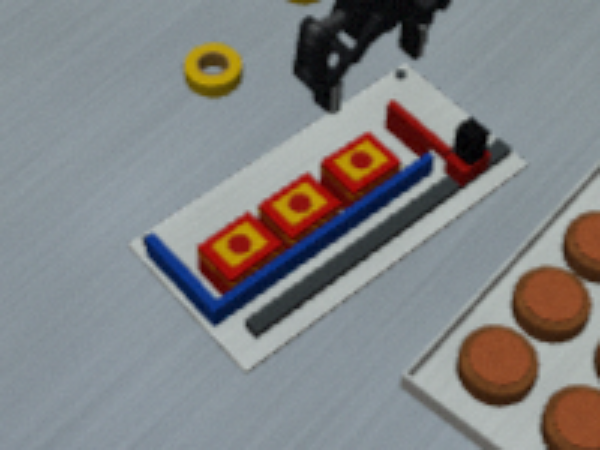

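Scene crop: the three cartons stand square along the rail at (240,250), (300,205) and (360,165), with gaps between them. The guide grip is at (471,138). Next I'll pinch it and close the guide.

```bash
python3 -m inch '[1,-0.02,0.03,-0.019,0,0,0, 1,-0.04,0.06,-0.019,0,0,0, 1,-0.055,0.077,-0.019,0,0,0, 1,-0.055,0.077,-0.019,0,0,0, 1,-0.055,0.077,-0.019,0,0,0]' 40 | grep -E "tcp|contact"
python3 -m inch '[1,0,0,0.04,0,0,0, 1,0,0,0.078,0,0,0, 1,0,0,0.078,0,0,0, 1,0,0,0.078,0,0,0]'| grep -E "tcp|contact"
python3 -m inch '[-1,0,0,0,0,0,0, -1,0,0,0,0,0,0, -1,0,0,0,0,0,0, -1,0,0,0,0,0,0, -1,0,0,0,0,0,0, -1,0,0,0,0,0,0, -1,0,0,0,0,0,0, -1,0,0,0,0,0,0]'
python3 - <<'E'
from plan import *
s=status.read_state()["tcp_pos"][:2]-JO; t=np.radians(-8); print("jig xy of tcp", s@[np.cos(t),np.sin(t)], s@[-np.sin(t),np.cos(t)])
E
```

```text
tcp_pos: [0.6838, 0.067, 0.159]
contact_force: [-0.2, -0.1, -0.4]
tcp_pos: [0.6841, 0.0661, 0.0829]
contact_force: [-1.1, 1.1, 1.3]
time: 24.05
tcp_pos: [0.6846, 0.067, 0.0828]
orientation: [0.07, 0.998, 0.0, -0.0]
contact_force: [0.4, -0.7, -0.2]
opening: 0.003
finger_force: 0.0
jig xy of tcp 0.035015296233774446 0.2548184969484612
```

Run:
```python
from plan import *
im=viewer.read_camera("scene"); cv2.imwrite("pics/s3.png",cv2.resize(im[150:270,240:400],None,fx=4,fy=4))
for n in("scene","top"):
    viewer.read_camera(n); print([(d["conf"],d["at"]) for t in("guide_grip","guide_face") for d in models.tip_of(t,n)], proj(status.read_state()["tcp_pos"],n))
```

```text
[(0.57, [327.0, 213.5]), (0.73, [303.9, 216.8])] [[327.85668735 211.95189826]]
[] [[250.26145224 123.22155218]]
```

View pics/s3.png

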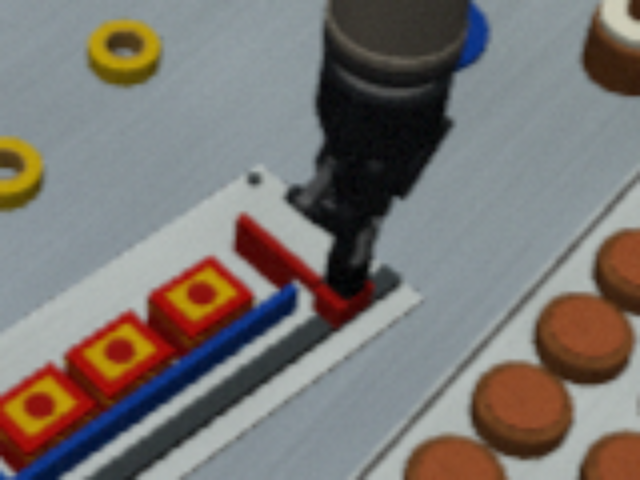

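```bash
python3 -m inch '[-1,0,0,-0.04,0,0,0, -1,0,0,-0.08,0,0,0, 1,0.05,0,-0.1,0,0,0, 1,0.1,0,-0.1,0,0,0, 1,0.1,0,-0.1,0,0,0]'
python3 - <<'E'
from plan import *
im=shots(); cv2.imwrite("pics/s4.png",np.hstack([cv2.resize(im["scene"][180:250,280:360],None,fx=5,fy=5),cv2.resize(im["top"][105:175,225:305],None,fx=5,fy=5)]))
for n in("scene","top"):
    for t in("guide_grip","guide_face"):
        for d in models.tip_of(t,n): print(n,t,d["conf"],d["at"],ray(d["at"],n,.076 if t=="guide_grip" else .03))
E
```

```text
time: 24.9
tcp_pos: [0.5781, 0.082, 0.1819]
orientation: [0.069, 0.998, -0.0, -0.004]
contact_force: [0.0, -0.4, 0.4]
opening: 0.508
finger_force: 0.0
scene guide_grip 0.86 [326.1, 214.6] [0.68373929 0.06189898 0.076     ]
scene guide_grip 0.36 [303.8, 214.9] [0.64195288 0.0227707  0.076     ]
scene guide_face 0.65 [304.3, 217.0] [0.62699555 0.05018859 0.03      ]
```

View pics/s4.png

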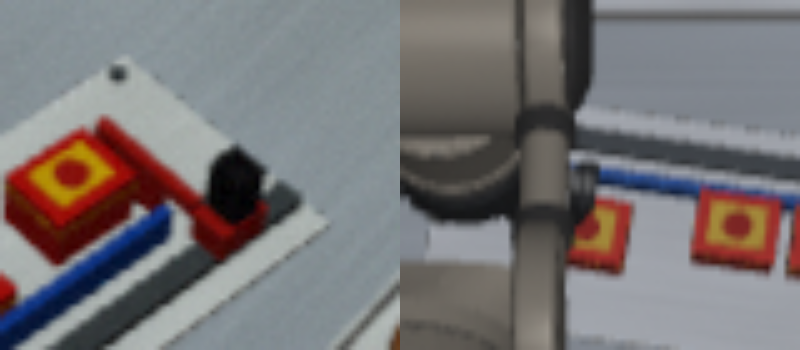

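Run:
```python
from plan import *
im=shots(); I=im["scene"]
big=cv2.resize(I[180:250,280:360],None,fx=8,fy=8,interpolation=cv2.INTER_NEAREST)
def dr(b,col):
    q=[[*J(x,y),z] for x,y,z in b]
    h=cv2.convexHull(((proj(q,"scene")-[280,180]+.5)*8).astype(np.float32)).astype(int); cv2.polylines(big,[h],True,col,1)
f=.2377
dr(box(.018,.042,f+.007,f+.027,.040,.076),(0,255,0)); dr(box(-.054,-.004,f,f+.008,.008,.044),(255,255,0))
dr([(0,y,z) for y in(-.01,.24) for z in(.006,.031)],(255,0,255))
cv2.imwrite("pics/s5.png",big)
print(fit(CARTON,[*J(-.022,.19),np.radians(-8)],"red",im,("scene",),z=.006))
```

```text
(array([ 0.60791584,  0.03602165, -0.14770989]), np.float64(72.05047864973639))
```

View pics/s5.png

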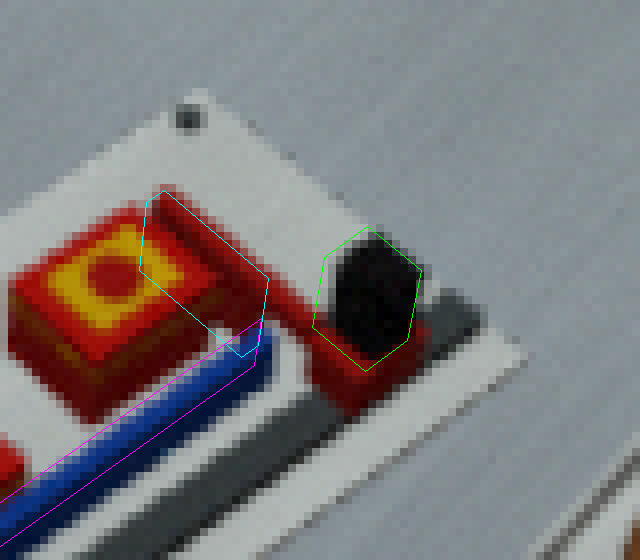

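The top-right carton was knocked during the run and now sits next to the paddle, about 14 mm off the rail. The overlay shows the grip within about 3 mm of its modelled place. I'll push that carton back to the rail with shut fingers first.

Run:
```python
from plan import *
plan([(*J(-.105,.205),.16,82),(*J(-.105,.205),.05,82),(*J(-.075,.205),.05,82),(*J(-.0555,.205),.05,82)])
```

```text
tcp [586.7  80.6 182.5] heading 82.0 tilt 0.02
shift [0.0411, -0.0497, 0.0225] turn z -0.0 rows>= 2
shift [0.0, 0.0, 0.11] turn z 0 rows>= 3
shift [-0.03, -0.0, 0.0] turn z 0 rows>= 1
shift [-0.0195, 0.0, 0.0] turn z 0 rows>= 1
```

```bash
python3 -m inch '[-1,0.02,-0.025,0.01,0,0,0, -1,0.041,-0.05,0.022,0,0,0, -1,0.041,-0.05,0.022,0,0,0, -1,0.041,-0.05,0.06,0,0,0, -1,0.041,-0.05,0.1,0,0,0, -1,0.041,-0.05,0.132,0,0,0, -1,0.041,-0.05,0.132,0,0,0, -1,0.041,-0.05,0.132,0,0,0]'
python3 -m inch '[-1,-0.005,0,0,0,0,0, -1,-0.01,0,0,0,0,0, -1,-0.015,0,0,0,0,0, -1,-0.02,0,0,0,0,0, -1,-0.025,0,0,0,0,0, -1,-0.03,0,0,0,0,0, -1,-0.03,0,0,0,0,0]'| grep -E "tcp|contact"
python3 -m inch '[-1,-0.003,0,0,0,0,0, -1,-0.006,0,0,0,0,0, -1,-0.009,0,0,0,0,0, -1,-0.012,0,0,0,0,0, -1,-0.014,0,0,0,0,0, -1,-0.015,0,0,0,0,0, -1,-0.015,0,0,0,0,0]'| grep -E "tcp|contact"
python3 -m inch '[-1,-0.002,0,0,0,0,0, -1,-0.002,0,0,0,0,0]'| grep -E "tcp|contact"
python3 -m inch '[-1,-0.002,0,0,0,0,0, -1,-0.002,0,0,0,0,0]'| grep -E "tcp|contact"
```

```text
time: 26.1
tcp_pos: [0.539, 0.0372, 0.0512]
orientation: [0.07, 0.998, 0.0, 0.0]
contact_force: [-0.4, -0.7, -0.5]
opening: -0.002
finger_force: 0.0
tcp_pos: [0.5685, 0.0328, 0.0509]
contact_force: [-0.1, 0.6, -0.2]
tcp_pos: [0.5827, 0.0308, 0.0508]
contact_force: [-0.1, -0.5, -0.1]
tcp_pos: [0.5848, 0.0305, 0.0509]
contact_force: [0.2, -0.8, 0.2]
tcp_pos: [0.5869, 0.0302, 0.051]
contact_force: [-1.0, 0.7, 0.2]
```

```bash
python3 -m inch '[-1,-0.002,0,0,0,0,0, -1,-0.002,0,0,0,0,0]'| grep -E "tcp|contact"
python3 -m inch '[-1,-0.001,0,0,0,0,0, -1,-0.001,0,0,0,0,0]'| grep -E "tcp|contact"
python3 -m inch '[-1,-0.001,0,0,0,0,0, -1,-0.001,0,0,0,0,0]'| grep -E "tcp|contact"
python3 - <<'E'
from plan import *
im=viewer.read_camera("scene"); cv2.imwrite("pics/s6.png",cv2.resize(im[170:270,220:360],None,fx=4,fy=4))
E
```

```text
tcp_pos: [0.5888, 0.0299, 0.0509]
contact_force: [0.2, -0.7, -0.1]
tcp_pos: [0.5897, 0.0298, 0.0509]
contact_force: [-0.2, -0.4, -0.3]
tcp_pos: [0.5906, 0.0297, 0.0509]
contact_force: [0.6, 0.5, -0.0]
```

View pics/s6.png

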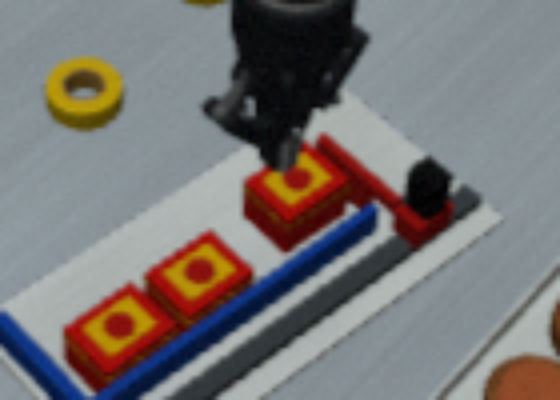

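Run:
```python
from plan import *
p=status.read_state()["tcp_pos"]
for dz in (0,.01,.02,.025,.03,.04): print(dz,np.round((proj(p-[0,0,dz],"scene")[0]-[220,170])*4))
im=shots()
for i,y in enumerate((.034,.1,.2135)): print(fit(CARTON,[*J(-.022,y),np.radians(-8)],"red",im,("scene",),z=.006))
viewer.read_camera("scene"); print([(np.round(d["at"],1),ray(d["at"],"scene",.006)) for d in models.tip_of("carton_a","scene")])
```

```text
0 [277. 157.]
0.01 [277. 167.]
0.02 [276. 176.]
0.025 [275. 181.]
0.03 [275. 186.]
0.04 [274. 195.]
(array([ 0.59520549, -0.12510582,  0.11361104]), np.float64(291.7774054431265))
(array([ 0.59660951, -0.11195998,  3.24118999]), np.float64(333.44244709811363))
(array([ 0.60878169,  0.03563073, -0.15914869]), np.float64(137.7067570007399))
[(array([143.5, 321. ]), array([ 0.53142006, -0.42200736,  0.006     ])), (array([297.6, 226.1]), array([0.62246289, 0.0297536 , 0.006     ])), (array([271.5, 246. ]), array([ 0.61274496, -0.06715448,  0.006     ])), (array([272.6, 112.8]), array([0.25266551, 0.35826459, 0.006     ])), (array([249. , 262.2]), array([ 0.60299275, -0.14310193,  0.006     ])), (array([346.3, 140.1]), array([0.52106301, 0.41035098, 0.006     ]))]
```

```bash
python3 -m inch '[-1,0.03,0,0,0,0,0, -1,0.05,0,0,0,0,0, -1,0.05,0,0.01,0,0,0, -1,0.05,0,0.018,0,0,0, -1,0.05,0,0.018,0,0,0]'| grep -E "tcp|contact"
python3 -m inch '[-1,0,0,0.004,0,0,0, -1,0,0,0.004,0,0,0]'| grep -E "tcp|contact"
python3 - <<'E'
from plan import *
im=viewer.read_camera("scene"); cv2.imwrite("pics/s7.png",cv2.resize(im[170:270,220:360],None,fx=4,fy=4))
p=status.read_state()["tcp_pos"]
for dz in (0,.01,.02,.025,.03,.04): print(dz,np.round((proj(p-[0,0,dz],"scene")[0]-[220,170])*4))
E
```

```text
tcp_pos: [0.5412, 0.0366, 0.0316]
contact_force: [0.6, 1.1, 0.1]
tcp_pos: [0.5413, 0.0366, 0.0283]
contact_force: [0.8, 0.5, 0.0]
0 [226. 136.]
0.01 [226. 145.]
0.02 [225. 154.]
0.025 [225. 159.]
0.03 [225. 164.]
0.04 [224. 173.]
```

View pics/s7.png

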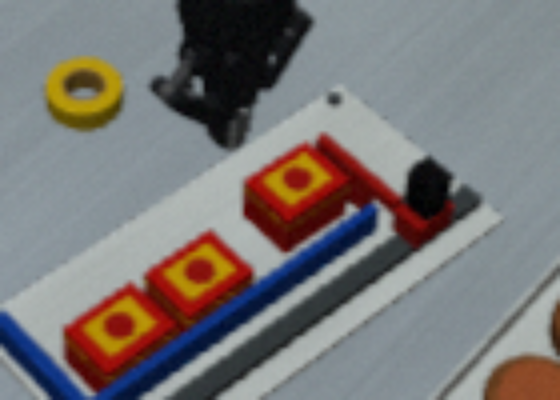

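```bash
python3 -m inch '[-1,0,0,0.004,0,0,0, -1,0,0,0.004,0,0,0]'| grep -E "tcp|contact"
python3 -m inch '[-1,0,0,0.004,0,0,0, -1,0,0,0.004,0,0,0]'| grep -E "tcp|contact"
python3 -m inch '[-1,0,0,0.003,0,0,0, -1,0,0,0.003,0,0,0]'| grep -E "tcp|contact"
python3 -m inch '[-1,0,0,0.003,0,0,0, -1,0,0,0.003,0,0,0]'| grep -E "tcp|contact"
```

```text
tcp_pos: [0.5409, 0.0367, 0.0245]
contact_force: [0.2, -0.2, -0.4]
tcp_pos: [0.5408, 0.0367, 0.0205]
contact_force: [-1.3, 1.2, -0.6]
tcp_pos: [0.5408, 0.0367, 0.0176]
contact_force: [0.1, 0.2, 0.0]
tcp_pos: [0.5408, 0.0367, 0.0146]
contact_force: [-0.2, 0.1, -0.1]
```

```bash
python3 -m inch '[-1,0,0,0.003,0,0,0, -1,0,0,0.003,0,0,0]'| grep -E "tcp|contact"
python3 -m inch '[-1,0,0,0.003,0,0,0, -1,0,0,0.003,0,0,0]'| grep -E "tcp|contact"
python3 -m inch '[-1,0,0,0.002,0,0,0, -1,0,0,0.002,0,0,0]'| grep -E "tcp|contact"
```

```text
tcp_pos: [0.5408, 0.0367, 0.0116]
contact_force: [-0.8, -1.0, 1.1]
tcp_pos: [0.5413, 0.0367, 0.0101]
contact_force: [-3.1, -1.0, 12.1]
tcp_pos: [0.5413, 0.0367, 0.0099]
contact_force: [-8.6, 0.2, 29.1]
```

Shut fingertips reach only 11 mm ahead of the TCP, which explains both misses: the fingers passed over the grip and over the carton. I'll repeat the push lower.

```bash
python3 -m inch '[-1,0,0.003,-0.01,0,0,0, -1,0,0.003,-0.02,0,0,0, -1,0,0.003,-0.02,0,0,0, -1,-0.01,0.003,-0.02,0,0,0, -1,-0.02,0.003,-0.02,0,0,0, -1,-0.027,0.003,-0.02,0,0,0, -1,-0.034,0.003,-0.02,0,0,0, -1,-0.034,0.003,-0.02,0,0,0]'| grep -E "tcp|contact"
python3 -m inch '[-1,-0.003,0,0,0,0,0, -1,-0.006,0,0,0,0,0, -1,-0.009,0,0,0,0,0, -1,-0.012,0,0,0,0,0, -1,-0.012,0,0,0,0,0]'| grep -E "tcp|contact"
python3 -m inch '[-1,-0.002,0,0,0,0,0, -1,-0.002,0,0,0,0,0]'| grep -E "tcp|contact"
python3 -m inch '[-1,-0.001,0,0,0,0,0, -1,-0.001,0,0,0,0,0]'| grep -E "tcp|contact"
python3 -m inch '[-1,-0.001,0,0,0,0,0, -1,-0.001,0,0,0,0,0]'| grep -E "tcp|contact"
```

```text
tcp_pos: [0.5761, 0.0346, 0.0265]
contact_force: [0.1, -0.6, -1.1]
tcp_pos: [0.5875, 0.0332, 0.027]
contact_force: [0.7, 0.3, -0.5]
tcp_pos: [0.5892, 0.033, 0.027]
contact_force: [-0.0, 0.4, 0.8]
tcp_pos: [0.59, 0.0328, 0.0269]
contact_force: [0.2, -0.2, -0.0]
tcp_pos: [0.5908, 0.0328, 0.0269]
contact_force: [-0.6, 0.8, 0.6]
```

```bash
python3 -m inch '[-1,-0.002,0,0,0,0,0, -1,-0.002,0,0,0,0,0]'| grep -E "tcp|contact"
python3 -m inch '[-1,-0.002,0,0,0,0,0, -1,-0.002,0,0,0,0,0]'| grep -E "tcp|contact"
python3 -m inch '[-1,-0.002,0,0,0,0,0, -1,-0.002,0,0,0,0,0]'| grep -E "tcp|contact"
python3 - <<'E'
from plan import *
viewer.read_camera("scene"); 
for d in models.tip_of("carton_a","scene"):
    w=ray(d["at"],"scene",.006)[:2]-JO; t=np.radians(-8); print(np.round(d["at"],1),"jig",np.round([w@[np.cos(t),np.sin(t)],w@[-np.sin(t),np.cos(t)]],4))
E
```

```text
tcp_pos: [0.5909, 0.0329, 0.0268]
contact_force: [-7.0, 2.3, 5.9]
tcp_pos: [0.5909, 0.0329, 0.0267]
contact_force: [-15.0, 1.6, 10.1]
tcp_pos: [0.5909, 0.0328, 0.0265]
contact_force: [-21.2, 2.3, 15.6]
[145.2 322.4] jig [-0.0432 -0.2495]
[273.3 112.2] jig [-0.4342  0.4872]
[271.5 247.6] jig [-0.0137  0.1087]
[247.8 261.2] jig [-0.0209  0.035 ]
[300.7 228.1] jig [-0.0111  0.211 ]
```

```bash
python3 -m inch '[-1,0.01,0,0,0,0,0, -1,0.04,0,0,0,0,0, -1,0.04,0,-0.04,0,0,0, -1,0.04,0,-0.08,0,0,0, 0.1,0.04,0,-0.12,0,0,0, 0.1,0.04,0,-0.12,0,0,0, 0.1,0.04,0,-0.12,0,0,0]' | grep -E "tcp|contact|open"
python3 - <<'E'
from plan import *
plan([(*J(.032,.256),.15,82),(*J(.032,.256),.066,82)])
E
```

```text
tcp_pos: [0.5579, 0.0373, 0.1479]
contact_force: [-0.1, 0.6, -0.4]
opening: 0.503
tcp [557.9  37.3 147.9] heading 82.0 tilt 0.16
shift [-0.1183, 0.0482, -0.0021] turn z -0.0 rows>= 3
shift [0.0, 0.0, 0.084] turn z 0 rows>= 2
```

```bash
python3 -m inch '[0.1,-0.04,0.016,0,0,0,0, 0.1,-0.08,0.032,0,0,0,0, 0.1,-0.118,0.048,-0.002,0,0,0, 0.1,-0.118,0.048,-0.002,0,0,0, 0.1,-0.118,0.048,-0.002,0,0,0]' 40 | grep -E "tcp|contact|open"
python3 -m inch '[0.1,0,0,0.04,0,0,0, 0.1,0,0,0.07,0,0,0, 0.1,0,0,0.084,0,0,0, 0.1,0,0,0.084,0,0,0]' | grep -E "tcp|contact|open"
python3 -m inch '[-1,0,0,0,0,0,0, -1,0,0,0,0,0,0, -1,0,0,0,0,0,0, -1,0,0,0,0,0,0, -1,0,0,0,0,0,0, -1,0,0,0,0,0,0]'
```

```text
tcp_pos: [0.6802, 0.0686, 0.1458]
contact_force: [-0.1, 0.5, -0.8]
opening: 0.549
tcp_pos: [0.6786, 0.0682, 0.0624]
contact_force: [0.2, 0.5, 0.1]
opening: 0.545
time: 35.7
tcp_pos: [0.6819, 0.0685, 0.0672]
orientation: [0.07, 0.998, 0.0, 0.002]
contact_force: [-1.5, -0.9, 6.1]
opening: 0.219
finger_force: 41.3
```

```bash
python3 -m inch '[-1,0,-0.008,0,0,0,0, -1,0,-0.016,0,0,0,0, -1,0,-0.024,0,0,0,0, -1,0,-0.032,0,0,0,0, -1,0,-0.04,0,0,0,0, -1,0,-0.048,0,0,0,0, -1,0,-0.054,0,0,0,0, -1,0,-0.06,0,0,0,0]' | grep -E "tcp|contact|open"
python3 -m inch '[-1,0,-0.002,0,0,0,0, -1,0,-0.004,0,0,0,0, -1,0,-0.006,0,0,0,0, -1,0,-0.008,0,0,0,0, -1,0,-0.008,0,0,0,0]' | grep -E "tcp|contact|open"
python3 -m inch '[-1,0,-0.001,0,0,0,0, -1,0,-0.001,0,0,0,0]' | grep -E "tcp|contact|open"
python3 -m inch '[-1,0,-0.001,0,0,0,0, -1,0,-0.001,0,0,0,0]' | grep -E "tcp|contact|open"
```

```text
tcp_pos: [0.6733, 0.0097, 0.0672]
contact_force: [-1.0, 3.2, 7.0]
opening: 0.219
tcp_pos: [0.6721, 0.0018, 0.0672]
contact_force: [-2.3, 3.3, 7.5]
opening: 0.217
tcp_pos: [0.672, 0.001, 0.0672]
contact_force: [-1.6, 2.7, 7.4]
opening: 0.223
tcp_pos: [0.6719, 0.0, 0.0672]
contact_force: [-0.8, 4.0, 7.4]
opening: 0.223
```

```bash
python3 -m inch '[-1,0,-0.001,0,0,0,0, -1,0,-0.001,0,0,0,0]' | grep -E "tcp|contact|open"
python3 -m inch '[-1,0,-0.001,0,0,0,0, -1,0,-0.001,0,0,0,0]' | grep -E "tcp|contact|open"
python3 -m inch '[-1,0,-0.001,0,0,0,0, -1,0,-0.001,0,0,0,0]' | grep -E "tcp|contact|open"
python3 - <<'E'
from plan import *
im=viewer.read_camera("scene"); cv2.imwrite("pics/s8.png",cv2.resize(im[170:290,200:340],None,fx=5,fy=5))
E
```

```text
tcp_pos: [0.6718, -0.0009, 0.0672]
contact_force: [-1.8, 3.4, 7.8]
opening: 0.218
tcp_pos: [0.6716, -0.0019, 0.0672]
contact_force: [-2.0, 3.0, 7.7]
opening: 0.224
tcp_pos: [0.6715, -0.0029, 0.0672]
contact_force: [-2.2, 3.4, 7.1]
opening: 0.222
```

View pics/s8.png

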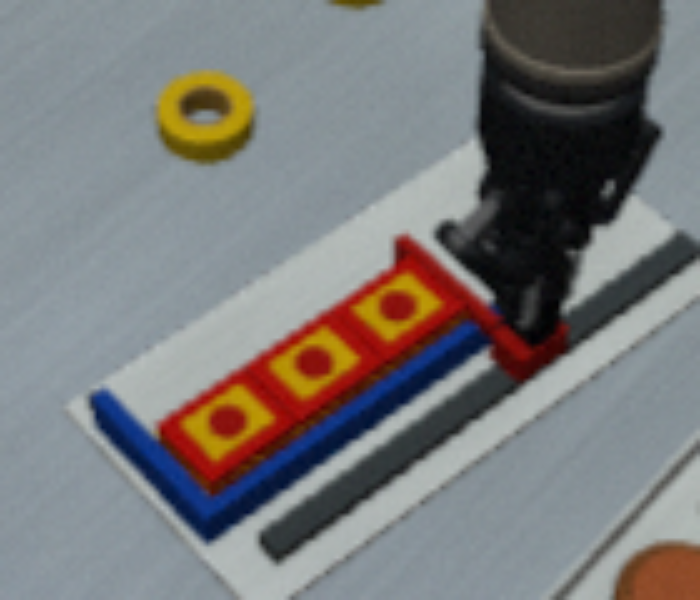

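Scene crop: the cartons form one tight row, with a small gap left at the stop near (165,440). I'll keep closing the guide.

```bash
python3 -m inch '[-1,0,-0.001,0,0,0,0, -1,0,-0.002,0,0,0,0, -1,0,-0.002,0,0,0,0]' | grep -E "tcp|contact|open"
python3 -m inch '[-1,0,-0.001,0,0,0,0, -1,0,-0.002,0,0,0,0, -1,0,-0.002,0,0,0,0]' | grep -E "tcp|contact|open"
python3 -m inch '[-1,0,-0.001,0,0,0,0, -1,0,-0.001,0,0,0,0]' | grep -E "tcp|contact|open"
python3 -m inch '[-1,0,-0.001,0,0,0,0, -1,0,-0.001,0,0,0,0]' | grep -E "tcp|contact|open"
```

```text
tcp_pos: [0.6714, -0.0031, 0.0672]
contact_force: [0.0, 9.7, 7.0]
opening: 0.224
tcp_pos: [0.6714, -0.0032, 0.0672]
contact_force: [0.0, 15.8, 6.6]
opening: 0.218
tcp_pos: [0.6714, -0.0033, 0.0672]
contact_force: [1.1, 19.4, 7.2]
opening: 0.223
tcp_pos: [0.6714, -0.0033, 0.0672]
contact_force: [1.9, 21.3, 6.8]
opening: 0.221
```

```bash
python3 -m inch '[-1,0,0.003,0,0,0,0, -1,0,0.005,0,0,0,0, -1,0,0.005,0,0,0,0]' | grep -E "tcp|contact|open"
python3 -m inch '[0.0,0,0,0,0,0,0, 0.0,0,0,0,0,0,0, 0.0,0,0,0,0,0,0, 0,0,0,-0.03,0,0,0, 0,0,0,-0.07,0,0,0, 0,0,0,-0.1,0,0,0, 0,0,0,-0.1,0,0,0]' | grep -E "tcp|contact|open"
python3 - <<'E'
from plan import *
plan([(*J(-.0,.10),.17,82),(.4264,.0133,.12,60),(.4264,.0133,.03,60)])
E
```

```text
tcp_pos: [0.6714, -0.003, 0.0672]
contact_force: [-1.5, 6.9, 8.1]
opening: 0.22
tcp_pos: [0.673, -0.0054, 0.1704]
contact_force: [0.6, -0.7, 1.0]
opening: 0.502
tcp [673.   -5.4 170.4] heading 82.0 tilt 0.55
shift [0.0335, -0.0816, 0.0004] turn z -0.0 rows>= 2
shift [0.2132, 0.0657, 0.05] turn z 22 rows>= 5
shift [0.0, 0.0, 0.09] turn z 0 rows>= 2
```

```bash
python3 -m inch '[0.6,0.04,0.013,0,0,0,0, 0.6,0.08,0.026,0,0,0,0, 0.6,0.12,0.02,0,0,0,0, 0.6,0.16,0.01,0,0,0,0, 0.6,0.2,0,0,0,0,0, 0.6,0.24,-0.01,0,0,0,0, 0.6,0.24,-0.01,0,0,0,0]' | grep -E "tcp|contact|open"
python3 - <<'E'
from plan import *
for dz in (-.02,-.01,0,.01,.02,.025,.03): print(dz,np.round(proj([.6009,-.1289,.1422-dz],"scene")[0],1))
plan([(.4264,.0133,.12,82),(.4264,.0133,.03,82)])
im=shots()
for cams in (("scene",),("scene","top")): print(cams,fit([box(-.044,0,0,.168,0,.038)],[*J(0,0),np.radians(-8)],"red",im,cams,z=.006),"deg jig -8")
print(fit(JIG,[*J(0,0),np.radians(-8)],"blue",im,("scene",)),fit(JIG,[*J(0,0),np.radians(-8)],"blue",im,("top",)))
cv2.imwrite("pics/t9.png",np.hstack([cv2.resize(im["top"][110:190,225:335],None,fx=3.6,fy=5),cv2.resize(im["scene"][190:290,205:305],None,fx=4,fy=4)]))
E
```

```text
tcp_pos: [0.4255, 0.019, 0.1637]
contact_force: [0.2, -0.4, 0.1]
opening: 0.799
-0.02 [252.  219.8]
-0.01 [252.  222.5]
0 [252.  225.2]
0.01 [252.  227.8]
0.02 [252.  230.4]
0.025 [252.  231.7]
0.03 [252. 233.]
tcp [425.5  19.  163.7] heading 82.0 tilt 0.38
shift [-0.0016, -0.0055, 0.0437] turn z -0.0 rows>= 1
shift [0.0, 0.0, 0.09] turn z 0 rows>= 2
('scene',) (array([ 0.61041848, -0.17053606, -0.12827904]), np.float64(253.89240131543394)) deg jig -8
('scene', 'top') (array([ 0.6129343 , -0.1731762 , -0.13490843]), np.float64(317.9684684017398)) deg jig -8
(array([ 0.61234446, -0.17999158, -0.14970232]), np.float64(65.6805751166248)) (array([ 0.61058263, -0.17923309, -0.15575251]), np.float64(19.019519236145314))
```

View pics/t9.png

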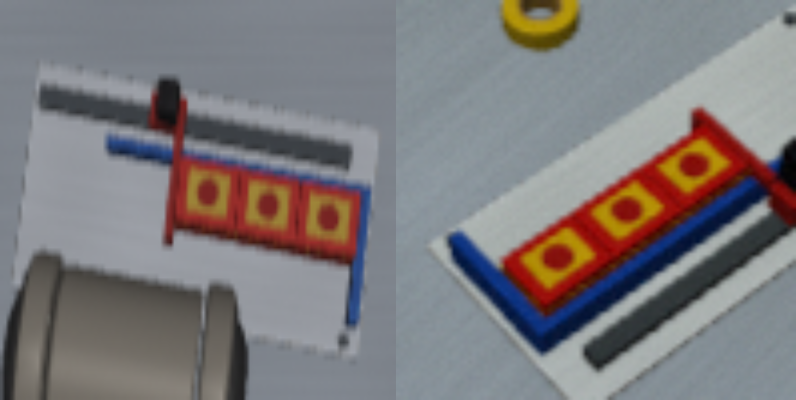

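Both views show the row tight against the stop and along the rail, with the guide on the last carton. I'll check the numbers from the label dots, and lower onto the first roll at the same time.

```bash
cat > dots.py <<'E'
from plan import *
# label positions (yellow blobs) in jig axes; corner fitted in the same camera
def dots(im):
  for n in("scene","top"):
    f,_=fit(JIG,[*J(0,0),np.radians(-8)],"blue",im,(n,),z=0)
    m=color(im[n],"yel").astype(np.uint8); N,l,st,ce=cv2.connectedComponentsWithStats(m)
    for i in range(1,N):
        if st[i,4]<12: continue
        c,_=cv2.findContours((l==i).astype(np.uint8),cv2.RETR_EXTERNAL,cv2.CHAIN_APPROX_NONE)
        (u,v)=cv2.minAreaRect(c[0])[0]
        for nm,o,h in(("own",f[:2],f[2]),):
            w=ray((u,v),n,.044)[:2]-o; q=[w@[np.cos(h),np.sin(h)],w@[-np.sin(h),np.cos(h)]]
            if -.06<q[0]<.02 and -.02<q[1]<.26: print(n,"corner",np.round(f,4),"label jig mm",np.round(np.array(q)*1000,1),st[i,4])
if __name__=="__main__": dots(shots())
E
python3 dots.py
python3 -m inch '[0.6,-0.001,-0.006,0.044,0,0,0, 0.6,-0.001,-0.006,0.08,0,0,0, 0.6,-0.001,-0.006,0.12,0,0,0, 0.6,-0.001,-0.006,0.145,0,0,0, 0.6,-0.001,-0.006,0.145,0,0,0]' 30| grep -E "tcp|contact|open"
python3 -m inch '[0.6,0,0,0.003,0,0,0, 0.6,0,0,0.003,0,0,0]' | grep -E "tcp|contact|open"
python3 -m inch '[0.6,0,0,0.003,0,0,0, 0.6,0,0,0.003,0,0,0]' | grep -E "tcp|contact|open"
```

```text
scene corner [ 0.6119 -0.1805 -0.1571] label jig mm [-21.4 139.3] 93
scene corner [ 0.6119 -0.1805 -0.1571] label jig mm [-20.9  84.1] 98
scene corner [ 0.6119 -0.1805 -0.1571] label jig mm [-20.4  28.2] 109
top corner [ 0.6106 -0.1792 -0.1558] label jig mm [-20.5 139.7] 61
top corner [ 0.6106 -0.1792 -0.1558] label jig mm [-20.5  95.3] 31
top corner [ 0.6106 -0.1792 -0.1558] label jig mm [-19.9  72.2] 27
top corner [ 0.6106 -0.1792 -0.1558] label jig mm [-20.1  28.6] 63
tcp_pos: [0.4304, 0.0129, 0.0168]
contact_force: [-0.2, 0.5, 0.7]
opening: 0.799
tcp_pos: [0.4328, 0.0126, 0.0176]
contact_force: [0.1, 0.3, 0.9]
opening: 0.801
tcp_pos: [0.4322, 0.0127, 0.0146]
contact_force: [0.5, -0.4, -0.7]
opening: 0.798
```

```bash
python3 -m inch '[0.6,0.006,0.001,0.003,0,0,0, 0.6,0.006,0.001,0.003,0,0,0]' | grep -E "tcp|contact|open"
python3 -m inch '[0.6,0,0,0.002,0,0,0, 0.6,0,0,0.004,0,0,0, 0.6,0,0,0.004,0,0,0]' | grep -E "tcp|contact|open"
python3 -m inch '[-1,0,0,0,0,0,0, -1,0,0,0,0,0,0, -1,0,0,0,0,0,0, -1,0,0,0,0,0,0, -1,0,0,0,0,0,0]'
python3 -m inch '[-1,0,0,-0.04,0,0,0, -1,0,0,-0.08,0,0,0, -1,0,0,-0.12,0,0,0, -1,0,0,-0.12,0,0,0, -1,0,0,-0.12,0,0,0]'
python3 - <<'E'
from plan import *
im=viewer.read_camera("scene"); cv2.imwrite("pics/s10.png",cv2.resize(im[130:230,200:370],None,fx=4,fy=4))
plan([(.561,.3475,.14,82)])
E
```

```text
tcp_pos: [0.4247, 0.0148, 0.0108]
contact_force: [-1.2, -1.1, -0.7]
opening: 0.799
tcp_pos: [0.4258, 0.0145, 0.0067]
contact_force: [-0.7, -0.2, 0.4]
opening: 0.798
time: 42.85
tcp_pos: [0.4259, 0.0145, 0.0072]
orientation: [0.07, 0.998, 0.0, 0.0]
contact_force: [-1.5, 1.0, 5.2]
opening: 0.637
finger_force: 30.8
time: 43.35
tcp_pos: [0.4261, 0.0145, 0.1274]
orientation: [0.07, 0.998, -0.0, 0.001]
contact_force: [-0.7, 0.1, 0.1]
opening: 0.636
finger_force: 32.4
tcp [425.4  14.6 126.5] heading 82.0 tilt 0.03
shift [-0.0879, 0.3486, -0.0135] turn z -0.0 rows>= 8
```

View pics/s10.png

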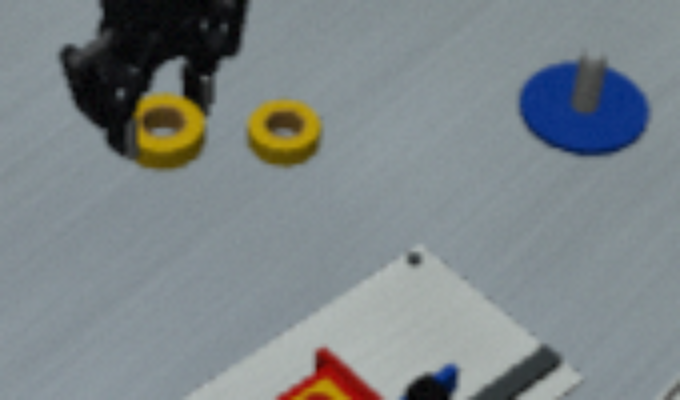

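The roll is held level in the jaws at (165,130), and the spindle is free at (590,85). Moving over to it.

```bash
python3 -m inch '[-1,-0.011,0.045,-0.01,0,0,0, -1,-0.023,0.09,-0.014,0,0,0, -1,-0.034,0.135,-0.014,0,0,0, -1,-0.045,0.18,-0.014,0,0,0, -1,-0.057,0.225,-0.014,0,0,0, -1,-0.068,0.27,-0.014,0,0,0, -1,-0.08,0.315,-0.014,0,0,0, -1,-0.088,0.348,-0.014,0,0,0]' | grep -E "tcp|contact|open"
python3 -m inch '[-1,0,0,0,0,0,0, -1,0,0,0,0,0,0, -1,0,0,0.02,0,0,0, -1,0,0,0.045,0,0,0, -1,0,0,0.045,0,0,0, -1,0,0,0.045,0,0,0]' | grep -E "tcp|contact|open"
python3 - <<'E'
from plan import *
im=shots()
s=status.read_state(); b=s["tcp_pos"][2]-.0072
p0=[*s["tcp_pos"][:2],0]
for c in (("scene",),("top",)):
    try: print(c,"roll",fit(ROLL,p0,"yel",im,c,z=b,yaw=False,pad=6),"disc",fit(DISC,[.561,.347,0],"blue",im,c,yaw=False,pad=6))
    except Exception as e: print(c,e)
for t,n in(("spindle_top","scene"),("roll_a","scene")): 
    viewer.read_camera(n); print(t,[(round(d["conf"],2),ray(d["at"],n,.06 if t[0]=="s" else b)) for d in models.tip_of(t,n)])
cv2.imwrite("pics/s11.png",cv2.resize(im["scene"][110:190,300:400],None,fx=6,fy=6))
plan([(.561,.3475,.1,82)])
E
```

```text
tcp_pos: [0.5611, 0.3492, 0.1379]
contact_force: [0.4, -0.1, -0.5]
opening: 0.641
tcp_pos: [0.5611, 0.3457, 0.0955]
contact_force: [0.3, -0.5, -0.7]
opening: 0.635
('scene',) roll (array([ 0.56728651,  0.34864779, -0.04426774]), np.float64(57.94201914700125)) disc (array([0.56192752, 0.34582302, 0.0691895 ]), np.float64(77.42066476005365))
('top',) roll (array([0.5521114 , 0.33702666, 0.22310237]), np.float64(198.41035044560778)) disc (array([0.55899872, 0.33957583, 0.07076488]), np.float64(222.50076146990804))
spindle_top [(0.8, array([0.55675763, 0.35233912, 0.06      ])), (0.45, array([ 0.62750673, -0.07406302,  0.06      ]))]
roll_a [(0.74, array([0.55843842, 0.34922164, 0.09000625])), (0.53, array([0.47315641, 0.08974105, 0.09000625]))]
tcp [561.9 347.   97. ] heading 82.0 tilt 0.1
shift [0.001, 0.0004, -0.003] turn z -0.0 rows>= 1
```

View pics/s11.png

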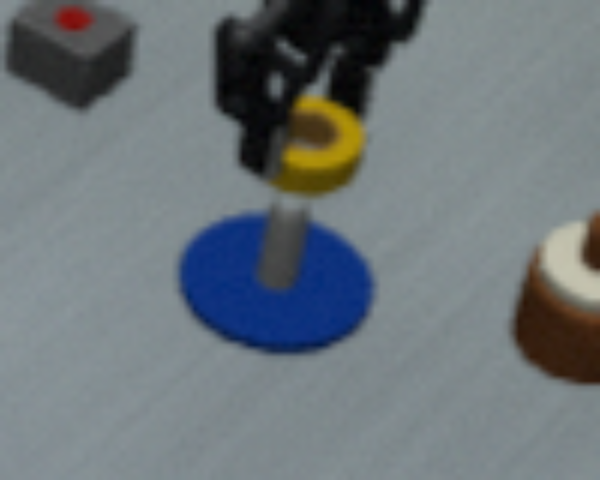

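```bash
python3 - <<'E'
s=open('h.py').read()
s=s.replace('''        cs,_=cv2''','''        if k=="yel": w=1-cv2.dilate((im.max(2)<95).astype(np.uint8),np.ones((3,3)))*1.
        cs,_=cv2''',1)
open('h.py','w').write(s)
E
cat > roll.py <<'E'
from plan import *
import sys
off=float(sys.argv[1]) # tcp z minus roll underside
im=shots(); s=status.read_state(); t=s["tcp_pos"]
for db in(-.004,0,.004):
    b=t[2]-off+db
    f,c=fit(ROLL,[t[0],t[1],0],"yel",im,("scene",),z=b,yaw=False,pad=8); print("b",round(b,4),"roll-tcp mm",np.round((f[:2]-t[:2])*1000,1),"roll",np.round(f[:2]*1000,1),round(c,1))
print("disc scene",fit(DISC,[.561,.347,0],"blue",im,("scene",),yaw=False,pad=6)[0][:2],"tcp",t)
E
python3 roll.py .0072
```

```text
b 0.0853 roll-tcp mm [-2.1  5.5] roll [559.6 352.4] 0.1
b 0.0893 roll-tcp mm [-0.   1.1] roll [561.7 348. ] 0.1
b 0.0933 roll-tcp mm [ 2.  -3.1] roll [563.7 343.9] 0.2
disc scene [0.56179936 0.34557747] tcp [0.56167244 0.34696102 0.09654734]
```

```bash
python3 -m inch '[-1,0,-0.001,0.02,0,0,0, -1,0,-0.001,0.03,0,0,0, -1,0,-0.001,0.03,0,0,0, -1,0,-0.001,0.03,0,0,0]' | grep -E "tcp|contact|open"
python3 -m inch '[-1,0,0,0.005,0,0,0, -1,0,0,0.01,0,0,0, -1,0,0,0.01,0,0,0]' | grep -E "tcp|contact|open"
python3 -m inch '[-1,0,0,0.005,0,0,0, -1,0,0,0.01,0,0,0, -1,0,0,0.01,0,0,0]' | grep -E "tcp|contact|open"
```

```text
tcp_pos: [0.5614, 0.346, 0.066]
contact_force: [-0.4, -0.8, 0.3]
opening: 0.634
tcp_pos: [0.561, 0.3457, 0.0552]
contact_force: [0.5, -0.6, -0.6]
opening: 0.639
tcp_pos: [0.5608, 0.3456, 0.0449]
contact_force: [0.8, -0.2, -1.0]
opening: 0.639
```

```bash
python3 -m inch '[-1,0,0,0.005,0,0,0, -1,0,0,0.01,0,0,0, -1,0,0,0.015,0,0,0, -1,0,0,0.015,0,0,0]' | grep -E "tcp|contact|open"
python3 -m inch '[0.6,0,0,0,0,0,0, 0.6,0,0,0,0,0,0, 0.6,0,0,0,0,0,0, 0.6,0,0,0,0,0,0, 0.6,0,0,-0.03,0,0,0, 0.6,0,0,-0.07,0,0,0, 0.6,0,0,-0.12,0,0,0, 0.6,0,0,-0.12,0,0,0]'| grep -E "tcp|contact|open"
python3 - <<'E'
from plan import *
im=shots()
for c in (("scene",),("scene","top")): print("roll0",fit(ROLL,[.409,.1654,0],"yel",im,c,yaw=False)); 
print("roll1",fit(ROLL,[.561,.347,0],"yel",im,("scene",),yaw=False,z=.008))
plan([(.409,.1654,.13,82),(.409,.1654,.007,82)])
E
```

```text
tcp_pos: [0.5608, 0.3456, 0.0298]
contact_force: [-0.8, 0.2, -0.5]
opening: 0.639
tcp_pos: [0.5649, 0.3476, 0.1594]
contact_force: [-0.3, -0.1, -0.6]
opening: 0.801
roll0 (array([0.41073709, 0.16361338, 0.04300172]), np.float64(1.3311415567734974))
roll0 (array([0.40929313, 0.16502066, 0.0446583 ]), np.float64(7.177337537937744))
roll1 (array([0.56423484, 0.34478671, 0.07837676]), np.float64(0.9313260439782955))
tcp [562.  346.2 152.9] heading 82.0 tilt 0.22
shift [0.1263, -0.2004, 0.0229] turn z -0.0 rows>= 5
shift [0.0, 0.0, 0.123] turn z 0 rows>= 3
```

```bash
python3 -m inch '[0.6,0.025,-0.04,0,0,0,0, 0.6,0.05,-0.08,0,0,0,0, 0.6,0.075,-0.12,0,0,0,0, 0.6,0.1,-0.16,0,0,0,0, 0.6,0.126,-0.2,0.02,0,0,0, 0.6,0.126,-0.2,0.023,0,0,0, 0.6,0.126,-0.2,0.023,0,0,0, 0.6,0.126,-0.2,0.023,0,0,0]' | grep -E "tcp|contact|open"
python3 -m inch '[0.6,0,0,0.04,0,0,0, 0.6,0,0,0.08,0,0,0, 0.6,0,0,0.1,0,0,0, 0.6,0,0,0.1,0,0,0, 0.6,0,0,0.1,0,0,0]' | grep -E "tcp|contact|open"
python3 - <<'E'
from plan import *
plan([(.409,.1654,.007,82)])
E
```

```text
tcp_pos: [0.4098, 0.1658, 0.1279]
contact_force: [0.6, 0.4, 0.5]
opening: 0.8
tcp_pos: [0.4098, 0.1661, 0.0281]
contact_force: [-0.2, 0.4, 0.6]
opening: 0.799
tcp [409.8 166.1  28.1] heading 82.0 tilt 0.04
shift [0.0007, -0.0008, 0.0211] turn z 0.0 rows>= 1
```

```bash
python3 -m inch '[0.6,0.001,-0.001,0.01,0,0,0, 0.6,0.001,-0.001,0.016,0,0,0, 0.6,0.001,-0.001,0.02,0,0,0, 0.6,0.001,-0.001,0.02,0,0,0]' 30 | grep -E "tcp|contact|open"
python3 -m inch '[-1,0,0,0,0,0,0, -1,0,0,0,0,0,0, -1,0,0,0,0,0,0, -1,0,0,0,0,0,0, -1,0,0,0,0,0,0]'
python3 -m inch '[-1,0,0,-0.04,0,0,0, -1,0,0,-0.08,0,0,0, -1,0,0,-0.12,0,0,0, -1,0,0,-0.13,0,0,0, -1,0,0,-0.13,0,0,0]' | grep -E "tcp|contact|open"
python3 - <<'E'
from plan import *
plan([(.561,.346,.138,82)])
E
```

```text
tcp_pos: [0.4074, 0.1645, 0.0077]
contact_force: [0.1, 0.7, 0.3]
opening: 0.795
time: 49.7
tcp_pos: [0.4077, 0.1646, 0.0085]
orientation: [0.07, 0.998, 0.0, 0.0]
contact_force: [-1.8, -0.5, 5.3]
opening: 0.647
finger_force: 30.9
tcp_pos: [0.4085, 0.1648, 0.1393]
contact_force: [0.5, -0.4, -1.1]
opening: 0.643
tcp [408.5 164.8 139.3] heading 82.0 tilt 0.24
shift [-0.1258, 0.2007, 0.0013] turn z -0.0 rows>= 5
```

```bash
python3 -m inch '[-1,-0.025,0.04,0,0,0,0, -1,-0.05,0.08,0,0,0,0, -1,-0.075,0.12,0,0,0,0, -1,-0.1,0.16,0,0,0,0, -1,-0.125,0.2,0.001,0,0,0, -1,-0.125,0.2,0.001,0,0,0, -1,-0.125,0.2,0.001,0,0,0, -1,-0.125,0.2,0.03,0,0,0]' | grep -E "tcp|contact|open"
python3 -m inch '[-1,0,0,0.012,0,0,0, -1,0,0,0.012,0,0,0, -1,0,0,0.012,0,0,0]' | grep -E "tcp|contact|open"
python3 roll.py .0085
```

```text
tcp_pos: [0.5604, 0.3454, 0.1096]
contact_force: [1.2, 0.8, -0.2]
opening: 0.644
tcp_pos: [0.5591, 0.3446, 0.0962]
contact_force: [0.7, -0.3, -0.3]
opening: 0.646
b 0.0848 roll-tcp mm [-1.   3.5] roll [558.7 348.7] 0.1
b 0.0888 roll-tcp mm [ 1.1 -0.9] roll [560.8 344.2] 0.1
b 0.0928 roll-tcp mm [ 3. -5.] roll [562.7 340.2] 0.1
disc scene [0.56112523 0.34723905] tcp [0.55976199 0.34516033 0.09726115]
```

```bash
python3 -m inch '[-1,-0.001,0.001,0.02,0,0,0, -1,-0.001,0.001,0.03,0,0,0, -1,-0.001,0.001,0.03,0,0,0, -1,-0.001,0.001,0.03,0,0,0]' | grep -E "tcp|contact|open"
python3 -m inch '[-1,0,0,0.005,0,0,0, -1,0,0,0.01,0,0,0, -1,0,0,0.01,0,0,0]' | grep -E "tcp|contact|open"
python3 -m inch '[-1,0,0,0.005,0,0,0, -1,0,0,0.009,0,0,0, -1,0,0,0.009,0,0,0]' | grep -E "tcp|contact|open"
```

```text
tcp_pos: [0.5605, 0.3461, 0.0664]
contact_force: [0.5, -0.9, -0.3]
opening: 0.64
tcp_pos: [0.56, 0.3458, 0.0552]
contact_force: [-0.5, -0.2, -0.6]
opening: 0.644
tcp_pos: [0.5599, 0.3458, 0.0461]
contact_force: [0.2, -0.3, -0.4]
opening: 0.641
```

```bash
python3 -m inch '[-1,0,0,0.003,0,0,0, -1,0,0,0.006,0,0,0, -1,0,0,0.006,0,0,0]' | grep -E "tcp|contact|open"
python3 -m inch '[0.6,0,0,0,0,0,0, 0.6,0,0,0,0,0,0, 0.6,0,0,0,0,0,0, 0.6,0,0,0,0,0,0, 0.6,0,0,-0.03,0,0,0, 0.6,0,0,-0.07,0,0,0, 0.6,0,0,-0.12,0,0,0, 0.6,0,0,-0.12,0,0,0]'| grep -E "tcp|contact|open"
python3 -m inch '[0.6,0.04,0,-0.02,0,0,0, 0.6,0.08,0,-0.04,0,0,0, 0.6,0.12,0,-0.04,0,0,0, 0.6,0.16,0,-0.04,0,0,0, 0.6,0.2,0,-0.04,0,0,0, 0.6,0.2,0,-0.04,0,0,0]'| grep -E "tcp|contact|open"
python3 - <<'E'
from plan import *
from dots import dots
im=shots(); dots(im)
for z in(.008,.027): print(z,fit([cyl(.028,0,.038)],[.561,.347,0],"yel",im,("scene",),yaw=False,z=.008))
cv2.imwrite("pics/s12.png",np.hstack([cv2.resize(im["scene"][110:190,300:420],None,fx=3,fy=3),cv2.resize(im["scene"][190:290,205:345],None,fx=2.4,fy=2.4)[:240]]))
cv2.imwrite("pics/t12.png",cv2.resize(im["top"][100:280,120:400],None,fx=2.5,fy=2.5))
E
```

```text
tcp_pos: [0.5601, 0.3459, 0.0404]
contact_force: [-0.0, -0.3, 0.1]
opening: 0.647
tcp_pos: [0.5638, 0.3477, 0.1693]
contact_force: [0.7, -0.3, 0.9]
opening: 0.796
tcp_pos: [0.358, 0.3743, 0.2013]
contact_force: [0.7, -0.0, -0.6]
opening: 0.798
scene corner [ 0.6126 -0.1799 -0.1456] label jig mm [-20.5 138.9] 93
scene corner [ 0.6126 -0.1799 -0.1456] label jig mm [-20.6  83.7] 98
scene corner [ 0.6126 -0.1799 -0.1456] label jig mm [-20.8  27.8] 109
top corner [ 0.6106 -0.1792 -0.1558] label jig mm [-20.5 139.7] 61
top corner [ 0.6106 -0.1792 -0.1558] label jig mm [-20.5  95.3] 30
top corner [ 0.6106 -0.1792 -0.1558] label jig mm [-19.9  72.2] 27
top corner [ 0.6106 -0.1792 -0.1558] label jig mm [-20.1  28.6] 63
0.008 (array([0.56390481, 0.34320288, 0.07376631]), np.float64(6.532513211433962))
0.027 (array([0.56390481, 0.34320288, 0.07376631]), np.float64(6.532513211433962))
```

View pics/s12.png

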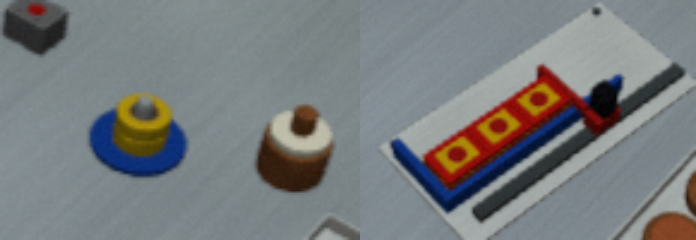

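Both rolls lie flat over the spindle at (140,120). The row is flush with the rail, the stop and the guide, and the arm is clear, so I'm handing in.

```bash
python3 -c "
from rig import job
print(job.sign_off())"
```

```text
the job is handed in; nothing more can be done
None
```

I handed the job in: three cartons stand in a closed row at the rail and stop, the guide is closed on the last one, and both tape rolls lie on the spindle. The last camera check agreed with this, but sign-off returned no verdict.

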